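# Load the reagent cartridge into the gated dock

### The arm

A 6-joint arm with a two-finger parallel gripper is mounted at the origin on a cart in front of the work surface, level with it; the furniture and walls round the work are solid. World frame = base frame: x ahead of the robot, y to its left, z up, the work surface at z = 0. Lengths are in m, angles in rad, forces in N, time in s.
With the tool pointing down it reaches from about 0.375 to 0.975 m from the base axis. Payload 3.8 kg.
Tool frame: the origin (TCP) lies midway between the tips of the shut fingers; the grasp point (between the pads) lies 19 mm behind it (bot.grip_point_offset is the z of the grasp point in the tool frame, in m); z points along the fingers, y is the line along which they close (so a half turn about z gives the same grasp; the last joint's range is limited). The gripper opens to 85 mm and grips with 20 to 120 N. Pads are 22 mm wide; open, the fingers measure 114 mm over their backs; the gripper's body (76 mm by 85 mm) begins 54 mm behind the grasp point. The pads swing forward as they close: fully open they stand 13 mm farther back than shut.
Start: joints at [-1.177, 0.264, 1.604, -0, 1.274, -0.037], TCP at [0.282, -0.613, 0.231] pointing down, gripper open.
Joint ranges: [-2.63, 2.63], [-0.94, 2.18], [0.31, 2.57], [-1.31, 4.45], [0, 2.66], [-2.55, 2.55]. Speed limits (rad/s): [2.57, 2.57, 3.14, 3.14, 3.14, 3.14].

### API

Orientations are given as a rotation vector (axis times angle).
In Python, from workcell import sensors, optics, order, bot gives the robot as it stands.
- The arm moves only by the tool play_rows, never from a script. Its argument "commands" is a list of rows, each a list of 6 numbers: the shift along the tool's x, y, z in cm, then the turn, a rotation vector about the tool's x, y, z in rad. In form: [[dx, dy, dz, wx, wy, wz], ...]. A call has 1 to 5 rows; each row shifts and turns the commanded pose from where the row before left it, along the tool's axes as they then stand; what a row does not reach is not made up. A row lasts 1/12 s, in which the tool goes at most 41.7 mm and 7.16 degrees, less where a joint would pass 70% of its speed; a pose out of reach is approached as far as the arm can. A call with a gripper value outside its range is refused whole. "grip" is the closure, from 0 (fully open) to 1 (shut), set as the call begins (left out, the last holds). The fingers move at their own pace and stop on an object; "force" is the grip in N (left out, the last holds). Time passes only in rows, so rows that do not move let the fingers close. It gives the time, the measured TCP pose, the force, the opening and the grip force at its end, in the units of the state.
- sensors.read_state(): the state, without advancing time (a new reading comes with each control period).
- optics.read_camera(name): name is "side" or "top" or "wrist"; returns the picture (480x640x3 uint8, red, green, blue); there is no depth.
- optics.camera_info(name): a dict with "mtx" (3x3 intrinsics, pixels), "k1" (the pictures are not rectified: a ray, as slopes to the right and down, at radius r is drawn at 1 + k1 r^2 times it, then the intrinsics apply), "R" (3x3) and "t" (3): a world point X has camera coordinates R X + t. Camera axes: x right, y down, z forward; pixel columns grow to the right and rows downward; lengths in m; the calibration is good to about 2 mm. A picture is of the moment at which its call begins: read the wrist's pose just before it. camera_info takes no time and is no camera call; for the wrist camera it gives the pose at the moment of the call.
- order.finish_job(): hands the job in; it is judged then, once.
The state is a dict: "time": time; "q": joint angles; "joint_vel": joint speeds; "joint_torque": joint torques, N m; "tool_pos": TCP position; "tcp_rot": TCP orientation; "wrist_force": force on the tool from outside, world axes, zero at the start; "torque": the same for the moment, N m; "width": opening from 0.0 (shut) to 1.0 (fully open); "grip_force": force on a finger pad.
Only numpy, scipy, OpenCV 4.12 (cv2) and the standard library are available. Lean on these libraries where they do the work, as an engineer would, in place of code of your own. Each camera call takes 0.05 s, during which the arm holds its last target. There are 200 camera calls.

### The job

Pull the dock's front gate all the way down, slide the reagent cartridge that fits the bay in through the open front until the spring catch at its left clicks out again behind it, then push the gate back up shut. Leave the wider cartridge that does not fit, the tubes, the bottle and the timer standing where they are.

Things in the scene. Friction and masses are not known exactly. Their poses are not given: they have to be found in the camera images.
- dock: White desk-top cartridge dock, fixed on the bench, 165 mm long, 100 wide, 115 high at its rear housing. Origin on the bench under the middle of the gate's hinge line (its front); +x is the insertion direction, +y its left, z up. A cartridge can enter only by sliding along +x from the front, over the lowered gate. At home the cartridge's origin is at x = 78 to 80, y = 0, z = 34 mm here.
- bay_mouth (a point): Middle of the front edge of the bay floor, 6 mm behind the gate's hinge and 34 mm above the bench. The floor is level up to bay_end. The channel on it is 64 mm wide between 14 mm high walls (34 to 48 mm above the bench), flared at the mouth to about 72 mm over the first 10 mm.
- lip_mouth (a point): Middle of the channel, 46 mm behind the hinge, at the height of the lips' undersides. From here to bay_end a lip overhangs the channel on each side: undersides 45 mm above the bench (11 above the floor), tops 50, slot between them 48 mm wide, so that only a body on a flange passes. The lips' front ends, from 37 mm behind the hinge, are turned up by 3 mm or more to ease entry.
- bay_end (a point): Middle of the end stop (face of the rear housing) at floor height, 120 mm behind the hinge, 34 mm above the bench. The rear housing behind it is 115 mm high.
- gate (a joint): Gate at the dock's front, hinged at its bottom edge. 0 = upright, shut; grows as its top swings out (dock -x) and down; 1.42 rad = fully down (stop), where all of it is below the bay floor. Starts between 0 and 0.35. White plate 78 mm wide reaching 46 mm from the hinge; two rods carry a round pull bar. A friction hinge holds it at any angle; moving it by the bar takes 1 to 2 N.
- gate_hinge (a point): Middle of the gate's hinge line, which runs along the dock's y, 14 mm above the bench, straight above the dock's origin.
- gate_bar (a point): Middle of the pull bar: round steel, 10 mm thick, 68 long along the dock's y, 82 mm from the hinge in the gate's plane (96 mm above the bench when shut, 26 fully down). The window between bar and plate is 31 mm high, 61 wide. The bar can turn in a grip. With the cartridge home, the space behind the shut bar is free down to 64 mm above the bench, back to its grip fin 72 to 74 mm behind the bar.
- catch (a joint): Spring catch in the dock's left (+y) wall, sliding along +y: 0 = sprung out into the channel, 0.010 m = fully aside. Its ramp rises from the wall (14 mm behind the hinge) to the nose, whose square back is 38 mm behind the hinge. The entering flange pushes it aside (allow 10 N along the slide; spring 0.7 N at rest, 220 N/m) and holds it so until its tail is past the nose; then it snaps to 0 behind the tail.
- catch_nose (a point): Nose of the spring catch, steel, 9 mm high, its middle 40 mm above the bench, 23 mm left of the channel's middle line at rest; moves with the catch.
- cartridge: The reagent cartridge that fits: flange (bottom plate, grey) 80 mm long (x), 60 wide (y), 8 thick; white body on it 72 x 40 mm, its top at z = 30 mm; on top in the middle an upright grip fin, 12 mm thick along x, 36 wide along y, from z = 30 to 64 mm. Origin at the centre of the underside, z up; x is the slide direction. It is the same after a half turn about z, so either end may go first. Stands loose, any yaw; 0.1 to 0.2 kg.
- wide_cartridge: A similar cartridge of the wrong size: flange 80 x 84 mm, body 72 x 64 mm, same fin and height; does not fit. Origin and axes as for the other. Either may stand in either place. Must stay.
- tube_a: 50 ml capped tube, 33 mm across, 112 high, standing between the two cartridges; origin at the centre of its foot. Must stay.
- tube_b: 50 ml capped tube, 33 mm across, 112 high, standing at the left flank of the dock; origin at the centre of its foot. Must stay.
- bottle: Screw-cap bottle, 56 mm across, 105 high, standing at the right flank of the dock; origin at the centre of its foot. Must stay.
- timer: Flat bench timer, 62 x 66 x 19 mm, lying to the front left of the dock; origin at the centre of its underside. Must stay.

How it is judged:
On the way, in this order (a step that is already met when the one before it is completed fails the run):
1. the gate has been pulled down (at least 1.2 rad) (value of joint gate above 1.2 rad), for 0.1 s.
2. the cartridge itself pushes the catch aside (3 mm or more) (value of joint catch above 0.003 m and contact force between cartridge and catch above 0.2 N), for 0.04 s.
3. the cartridge is home and the catch has clicked back behind it (x of cartridge in the frame of dock above 0.0765 m and y of cartridge in the frame of dock between -0.005 and 0.005 m and z of cartridge in the frame of dock between 0.031 and 0.038 m and angle between the x axis of cartridge and the x axis of dock, either way round below 0.07 rad and angle between cartridge's own z axis and vertical below 0.06 rad and value of joint catch below 0.0015 m), for 0.2 s.
At the end, for the whole second after the job is handed in: The cartridge lies flat in the bay, home behind the catch (origin at least 76.5 mm along the dock's x, within 5 mm of its middle line and 31 to 38 mm above the bench, aligned within 0.07 rad), the catch is sprung back (under 1.5 mm), and the gate is shut (under 0.09 rad), everything at rest (all of step 3 and value of joint gate below 0.09 rad and linear speed of cartridge below 0.02 m/s and velocity of joint gate below 0.1 rad/s); the robot touches nothing.
It fails at once if the wider cartridge, a tube, the bottle or the timer is shifted by more than 25 mm or tipped by more than 0.4 rad (distance of any of tube_a, tube_b, bottle, timer, wide_cartridge from where it was at the start of the episode above 0.025 m or angle between any of tube_a, tube_b, bottle, timer, wide_cartridge's own z axis and vertical above 0.4 rad).
It also fails if it takes over 67 s, if anything falls off the work surface, if the arm or the gripper's body presses on something with over 40 N, if the wrist force passes 120 N, or if a joint passes its speed limit or range.

## Working session

There is one attempt and no reset: what is moved stays moved. The work goes in short steps, Python scripts to look and compute and a tool call to move; the robot and the scene stay as the last step left them, time stands still between calls to the robot, and variables do not carry over. Pictures are saved under pics/ and viewed, at most 10 in all, crops included, and the job is handed in when it is done.

Besides the shell and the picture viewer there is one more tool, called as name(argument=value, ...), one argument or row to a line, values as JSON. play_rows: Moves the arm, as the interface text tells. Its arguments: {"type":"object","properties":{"commands":{"type":"array","items":{"type":"array","items":{"type":"number"}}},"grip":{"type":"number"},"force":{"type":"number"}},"required":["commands"]}

```bash
mkdir -p pics; ls
cat > h.py <<'E'
import numpy as np, cv2
from workcell import sensors, optics, order, bot
from scipy.spatial.transform import Rotation as Ro
def ray(ci,uv):
    K=np.array(ci["mtx"]);R=np.array(ci["R"]);t=np.array(ci["t"])
    d=cv2.undistortPoints(np.array(uv,float).reshape(-1,1,2),K,np.array([ci["k1"],0,0,0,0.]))[:,0]
    w=np.c_[d,np.ones(len(d))]@R
    return -R.T@t,w
def onz(ci,uv,z):
    o,w=ray(ci,uv); return o+w*((z-o[2])/w[:,2])[:,None]
def proj(ci,X):
    return cv2.projectPoints(np.array(X,float).reshape(-1,1,3),cv2.Rodrigues(np.array(ci["R"]))[0],np.array(ci["t"],float),np.array(ci["mtx"]),np.array([ci["k1"],0,0,0,0.]))[0][:,0]
def snap(n,name):
    ci=optics.camera_info(n);im=optics.read_camera(n);cv2.imwrite(f"pics/{name}.png",im[:,:,::-1]);np.savez(f"pics/{name}.npz",im=im,**{k:np.array(v) for k,v in ci.items() if k in("mtx","k1","R","t")});return ci,im
def load(name):
    d=np.load(f"pics/{name}.npz");return {k:d[k] for k in("mtx","R","t")}|{"k1":float(d["k1"])},d["im"]
E
python3 - <<'E'
from h import *
for n in("top","side"):
    ci,im=snap(n,n+"0"); print(n,-np.array(ci["R"]).T@ci["t"],ci["k1"],np.round(ci["R"],2).tolist())
print(sensors.read_state(), bot.grip_point_offset)
E
```

```text
pics
top [0.39899972 0.15653682 1.23611203] 0.03785747720232712 [[-0.01, -1.0, 0.01], [-0.99, 0.01, -0.14], [0.14, -0.01, -0.99]]
side [-0.11836473  1.27473365  0.79937728] -0.02121311930973995 [[-0.85, -0.52, 0.02], [-0.26, 0.4, -0.88], [0.45, -0.75, -0.48]]
{'time': 0.1, 'q': array([-1.17688901e+00,  2.64674920e-01,  1.60523693e+00, -1.66753249e-05,
        1.27368327e+00, -3.69091222e-02]), 'joint_vel': array([ 0.00033918, -0.00357925, -0.00462089, -0.0015103 ,  0.00044693,
       -0.00059318]), 'joint_torque': array([-6.59807756e-05, -5.16706860e+01, -3.68590164e+01, -1.03598973e-04,
        6.33560034e-03, -3.56032601e-06]), 'tool_pos': array([ 0.28162555, -0.61272427,  0.23008874]), 'tcp_rot': array([-3.06706396e+00, -6.71090477e-01,  5.82760539e-04]), 'wrist_force': array([-0.47848933,  0.93449086, -0.3951422 ]), 'torque': array([ 0.00106269, -0.04658851,  0.03278359]), 'grip_force': 0.0, 'width': 0.9999423941728802} -0.0187
```

View pics/top0.png

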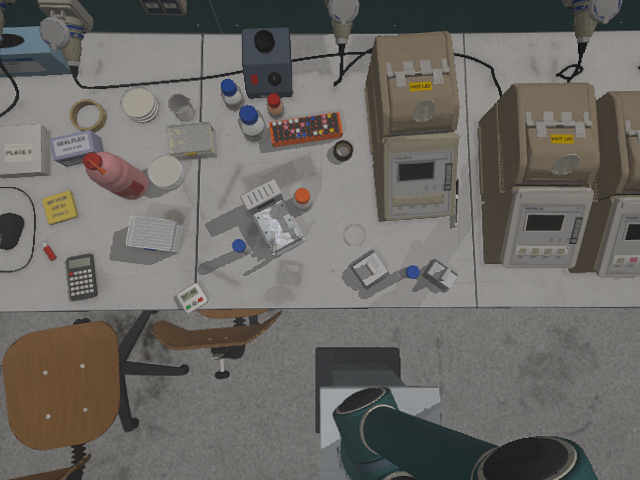

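View pics/side0.png

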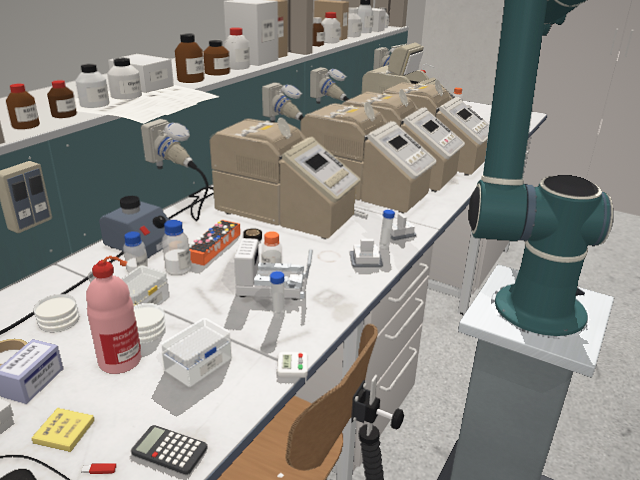

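The top view shows the dock at about (275,222) with its housing to the upper left and its gate to the lower right. The cartridges are at (368,270) and (438,275), tube_a at (412,272), tube_b at (238,246), the bottle at (302,197) and the timer at (190,297). The side view confirms this layout. Next I'll enlarge the area.

Run:
```python
from h import *
ci,im=load("top0")
a=cv2.resize(im[170:300,225:325],None,fx=4.6,fy=4.6,interpolation=cv2.INTER_CUBIC)
b=cv2.resize(im[240:300,340:470],None,fx=3.0,fy=3.0,interpolation=cv2.INTER_CUBIC)
o=np.zeros((598,800,3),np.uint8);o[:a.shape[0],:400]=a[:,:400]if a.shape[1]<400 else a[:598,:400];o[:b.shape[0],405:405+b.shape[1]]=b[:,:395]
cs,s=load("side0");c=cv2.resize(s[225:325,225:320],None,fx=4,fy=4,interpolation=cv2.INTER_CUBIC);o[190:590,410:790]=c
cv2.imwrite("pics/crop0.png",o[:,:,::-1])
for n,uv,z in(("fit fin/top L",(368,266),.064),("R",(438,272),.064),("tubea",(412,272),.112),("tubeb",(238,246),.112),("bottle",(302,196),.105),("timer",(191,297),.019),("bar",(280,247),.09)):
    print(n,onz(ci,[uv],z)[0].round(3))
```

```text
fit fin/top L [0.469 0.029 0.064]
R [ 0.453 -0.154  0.064]
tubea [ 0.451 -0.076  0.112]
tubeb [0.519 0.361 0.112]
bottle [0.648 0.2   0.105]
timer [0.392 0.501 0.019]
bar [0.518 0.257 0.09 ]
```

View pics/crop0.png

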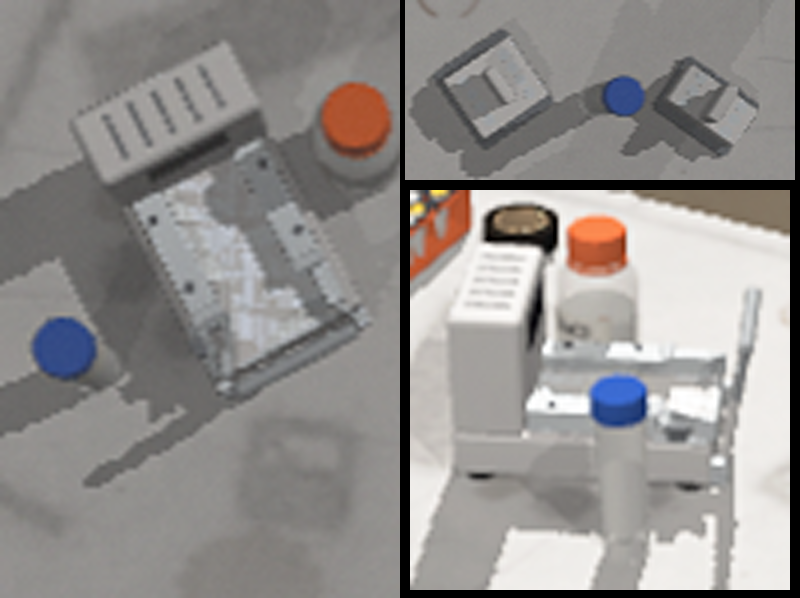

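The right cartridge (crop b at about (705,105)) is the narrower one. The gate is almost upright, with the bar running along the lower edge, (220,388)–(365,318) in the crop. Next I'll compute coarse poses.

```bash
cat >> h.py <<'E'
def down(yaw):  # tool y axis at world angle yaw, tool z down
    y=np.array([np.cos(yaw),np.sin(yaw),0]);z=np.array([0,0,-1.]);return np.c_[np.cross(y,z),y,z]
def plan(pos,yaw,n=None,R1=None,p0=None,R0=None,show=True):
    s=sensors.read_state();p0=s["tool_pos"] if p0 is None else p0;R0=Ro.from_rotvec(s["tcp_rot"]).as_matrix() if R0 is None else R0
    if R1 is None:
        c=[down(yaw),down(yaw+np.pi)];R1=max(c,key=lambda R:np.trace(R0.T@R))
    rv=Ro.from_matrix(R0.T@R1).as_rotvec();d=np.array(pos)-p0
    n=n or int(max(np.ceil(np.linalg.norm(d)/.035),np.ceil(np.linalg.norm(rv)/.11),1))
    rows=[]
    for i in range(n):
        R=R0@Ro.from_rotvec(rv*i/n).as_matrix()
        rows.append([*np.round(R.T@d/n*100,2),*np.round(rv/n,4)])
    if show:
        print(n,"rows; dist",np.linalg.norm(d).round(3),"rot",rv.round(3))
        for r in rows: print([float(x) for x in r])
    return rows
E
python3 - <<'E'
from h import *
ci,im=load("top0")
f=lambda x,y:(x/4.6+225,y/4.6+170)
P=onz(ci,[f(110,188),f(262,102),f(75,120),f(225,42)],.115)
for a,b in((0,1),(2,3),(0,2),(1,3)):
    d=P[b]-P[a];print(P[a].round(3),np.linalg.norm(d).round(3),np.degrees(np.arctan2(d[1],d[0])).round(1))
for z in(.096,.06):
  Q=onz(ci,[f(220,388),f(365,318)],z);d=Q[1]-Q[0];print("gate",Q.round(3).tolist(),np.linalg.norm(d),np.degrees(np.arctan2(d[1],d[0])))
g=lambda x,y:((x-405)/3+340,y/3+240)
C=onz(ci,[g(688,57),g(655,97),g(725,155),g(758,110)],.006)
print(C.mean(0))
for i in range(4):
    d=C[(i+1)%4]-C[i];print(np.linalg.norm(d).round(3),np.degrees(np.arctan2(d[1],d[0])).round(1))
c=optics.camera_info("wrist");s=sensors.read_state();R=Ro.from_rotvec(s["tcp_rot"]).as_matrix()
o=-np.array(c["R"]).T@c["t"];print("cam in tool",R.T@(o-s["tool_pos"]),(R.T@np.array(c["R"]).T).round(2).tolist(),np.array(c["mtx"]).tolist())
E
```

```text
[0.608 0.335 0.115] 0.097 -60.0
[0.647 0.355 0.115] 0.094 -61.9
[0.608 0.335 0.115] 0.043 27.4
[0.656 0.251 0.115] 0.04 31.3
gate [[0.498, 0.275, 0.096], [0.537, 0.195, 0.096]] 0.08942537905800436 -64.30629622026066
gate [[0.502, 0.279, 0.06], [0.542, 0.196, 0.06]] 0.09224906091249808 -64.30629622026068
[ 0.44733088 -0.17628033  0.006     ]
0.048 139.1
0.081 -130.6
0.052 -38.2
0.079 51.7
cam in tool [ 0.07326842  0.00090099 -0.14437668] [[-0.0, -0.96, -0.28], [1.0, -0.0, 0.0], [-0.0, -0.28, 0.96]] [[345.8772947466084, 0.0, 322.7655343173133], [0.0, 345.8772947466084, 240.05981443402445], [0.0, 0.0, 1.0]]
```

Run:
```python
from h import *
s=sensors.read_state();R=Ro.from_rotvec(s["tcp_rot"]).as_matrix();print(R.round(2).tolist())
plan([.45,-.2,.25],np.radians(51))
p1=np.array([.45,-.2,.25])
R1=max([down(np.radians(51)),down(np.radians(231))],key=lambda A:np.trace(R.T@A));print(R1.round(2).tolist())
plan([.53,.235,.27],np.radians(29),p0=p1,R0=R1)
```

```text
[[0.91, 0.42, -0.0], [0.42, -0.91, 0.0], [0.0, -0.0, -1.0]]
13 rows; dist 0.446 rot [-2.000e-03  1.000e-03  1.111e+00]
[2.5, -2.34, -0.15, -0.0001, 0.0001, 0.0855]
[2.29, -2.55, -0.15, -0.0001, 0.0001, 0.0855]
[2.07, -2.74, -0.15, -0.0001, 0.0001, 0.0855]
[1.83, -2.9, -0.15, -0.0001, 0.0001, 0.0855]
[1.57, -3.05, -0.15, -0.0001, 0.0001, 0.0855]
[1.31, -3.17, -0.15, -0.0001, 0.0001, 0.0855]
[1.03, -3.27, -0.15, -0.0001, 0.0001, 0.0855]
[0.75, -3.35, -0.15, -0.0001, 0.0001, 0.0855]
[0.46, -3.4, -0.15, -0.0001, 0.0001, 0.0855]
[0.17, -3.42, -0.15, -0.0001, 0.0001, 0.0855]
[-0.13, -3.43, -0.15, -0.0001, 0.0001, 0.0855]
[-0.42, -3.4, -0.15, -0.0001, 0.0001, 0.0855]
[-0.71, -3.36, -0.15, -0.0001, 0.0001, 0.0855]
[[0.78, -0.63, 0.0], [-0.63, -0.78, 0.0], [0.0, 0.0, -1.0]]
13 rows; dist 0.443 rot [0.    0.    0.384]
[-1.63, -2.99, -0.15, 0.0, 0.0, 0.0295]
[-1.72, -2.94, -0.15, 0.0, 0.0, 0.0295]
[-1.8, -2.89, -0.15, 0.0, 0.0, 0.0295]
[-1.89, -2.83, -0.15, 0.0, 0.0, 0.0295]
[-1.97, -2.78, -0.15, 0.0, 0.0, 0.0295]
[-2.05, -2.72, -0.15, 0.0, 0.0, 0.0295]
[-2.13, -2.65, -0.15, 0.0, 0.0, 0.0295]
[-2.21, -2.59, -0.15, 0.0, 0.0, 0.0295]
[-2.28, -2.52, -0.15, 0.0, 0.0, 0.0295]
[-2.36, -2.46, -0.15, 0.0, 0.0, 0.0295]
[-2.43, -2.38, -0.15, 0.0, 0.0, 0.0295]
[-2.5, -2.31, -0.15, 0.0, 0.0, 0.0295]
[-2.56, -2.24, -0.15, 0.0, 0.0, 0.0295]
```

play_rows(
  commands=[
    [2.5,-2.3,-0.15,0,0,0.0855],
    [2.3,-2.5,-0.15,0,0,0.0855],
    [2.1,-2.7,-0.15,0,0,0.0855],
    [1.8,-2.9,-0.15,0,0,0.0855],
    [1.6,-3.0,-0.15,0,0,0.0855],
  ],
  grip=0,
)

```text
time: 0.52
tool_pos: [0.3475, -0.4544, 0.2381]
tcp_rot: [-3.14, 0.002, 0.001]
wrist_force: [-1.0, -0.1, -0.2]
width: 0.998
grip_force: 0.0
```

play_rows(
  commands=[
    [1.3,-3.2,-0.15,0,0,0.0855],
    [1.0,-3.3,-0.15,0,0,0.0855],
    [0.8,-3.3,-0.15,0,0,0.0855],
    [0.5,-3.4,-0.15,0,0,0.0855],
    [0.2,-3.4,-0.15,0,0,0.0855],
  ],
)

```text
time: 0.93
tool_pos: [0.413, -0.296, 0.2459]
tcp_rot: [-3.069, 0.668, 0.001]
wrist_force: [-0.1, -0.3, 0.2]
width: 1.002
grip_force: 0.0
```

play_rows(
  commands=[
    [-0.1,-3.4,-0.15,0,0,0.0855],
    [-0.4,-3.4,-0.15,0,0,0.0855],
    [-0.7,-3.4,-0.15,0,0,0.0855],
    [0,0,0,0,0,0],
    [0,0,0,0,0,0],
  ],
)

```text
time: 1.35
tool_pos: [0.4527, -0.2012, 0.2505]
tcp_rot: [2.964, -1.042, -0.001]
wrist_force: [-1.1, -0.1, 0.2]
width: 1.003
grip_force: 0.0
```

Run:
```python
from h import *
snap("wrist","w1")
s=sensors.read_state();print(s["time"],s["tool_pos"])
plan([.53,.235,.27],np.radians(29))
```

```text
1.4 [ 0.45233971 -0.20226493  0.25044194]
13 rows; dist 0.445 rot [0.001 0.    0.387]
[-1.64, -3.0, -0.15, 0.0001, 0.0, 0.0298]
[-1.73, -2.94, -0.15, 0.0001, 0.0, 0.0298]
[-1.82, -2.89, -0.15, 0.0001, 0.0, 0.0298]
[-1.9, -2.84, -0.15, 0.0001, 0.0, 0.0298]
[-1.99, -2.78, -0.15, 0.0001, 0.0, 0.0298]
[-2.07, -2.72, -0.15, 0.0001, 0.0, 0.0298]
[-2.15, -2.66, -0.15, 0.0001, 0.0, 0.0298]
[-2.23, -2.59, -0.15, 0.0001, 0.0, 0.0298]
[-2.3, -2.52, -0.15, 0.0001, 0.0, 0.0298]
[-2.38, -2.45, -0.15, 0.0001, 0.0, 0.0298]
[-2.45, -2.38, -0.15, 0.0001, 0.0, 0.0298]
[-2.52, -2.31, -0.15, 0.0001, 0.0, 0.0298]
[-2.59, -2.23, -0.15, 0.0001, 0.0, 0.0298]
```

View pics/w1.png

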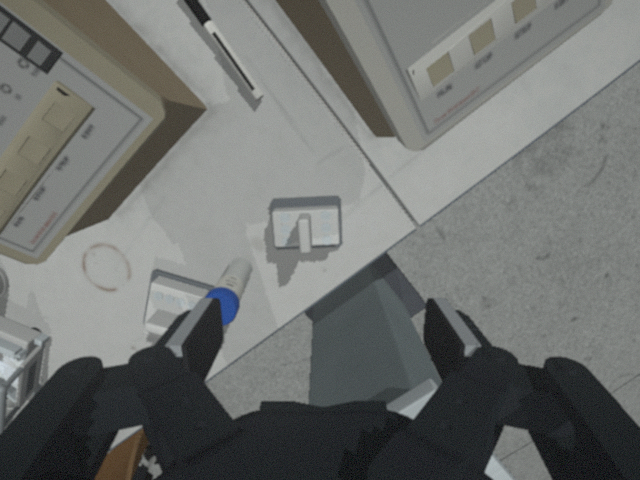

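The wrist view shows the narrow cartridge at (306,222), with its fin at (304,235) running along image rows, so yaw ≈ 51° is right. Now I'll move to the dock.

play_rows(
  commands=[
    [-1.64,-3.0,-0.15,0,0,0.0298],
    [-1.73,-2.94,-0.15,0,0,0.0298],
    [-1.82,-2.89,-0.15,0,0,0.0298],
    [-1.9,-2.84,-0.15,0,0,0.0298],
    [-1.99,-2.78,-0.15,0,0,0.0298],
  ],
)

```text
time: 1.82
tool_pos: [0.4828, -0.035, 0.2581]
tcp_rot: [2.872, -1.271, -0.0]
wrist_force: [0.4, -0.2, -0.3]
width: 1.002
grip_force: 0.0
```

play_rows(
  commands=[
    [-2.07,-2.72,-0.15,0,0,0.0298],
    [-2.15,-2.66,-0.15,0,0,0.0298],
    [-2.23,-2.59,-0.15,0,0,0.0298],
    [-2.3,-2.52,-0.15,0,0,0.0298],
    [-2.38,-2.45,-0.15,0,0,0.0298],
  ],
)

```text
time: 2.23
tool_pos: [0.516, 0.0895, 0.2648]
tcp_rot: [-2.774, 1.36, 0.047]
wrist_force: [0.3, -0.7, -0.7]
width: 1.002
grip_force: 0.0
```

play_rows(
  commands=[
    [-2.45,-2.38,-0.15,0,0,0.0298],
    [-2.52,-2.31,-0.15,0,0,0.0298],
    [-2.59,-2.23,-0.15,0,0,0.0298],
    [0,0,0,0,0,0],
    [0,0,0,0,0,0],
  ],
)

```text
time: 2.65
tool_pos: [0.5306, 0.1296, 0.2706]
tcp_rot: [-2.711, 1.33, 0.107]
wrist_force: [0.0, 0.1, -0.6]
width: 0.999
grip_force: 0.0
```

Run:
```python
from h import *
snap("wrist","w2")
s=sensors.read_state();print(s["time"],s["tool_pos"],s["q"].round(2))
```

```text
2.7 [0.53025503 0.12963835 0.27058844] [ 0.11 -0.01  1.85  0.14  1.31  2.55]
```

View pics/w2.png

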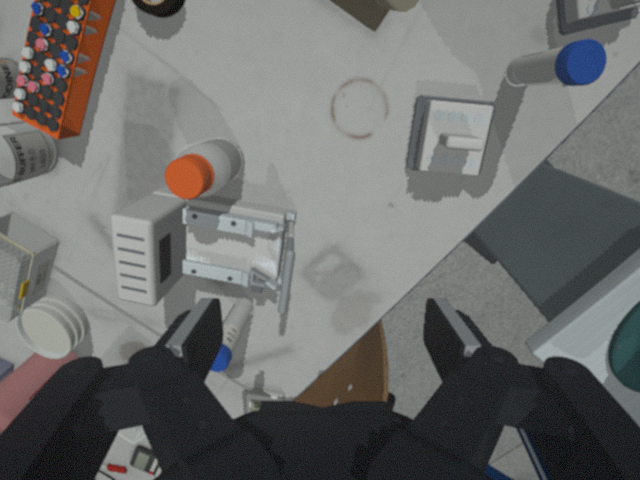

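The view shows the dock, with the housing at (150,258), the gate bar line at (290,212)–(283,326) and the bottle at (190,175). Joint 6 has reached its limit, so I'll use the opposite half turn.

Run:
```python
from h import *
s=sensors.read_state();R0=Ro.from_rotvec(s["tcp_rot"]).as_matrix();p0=s["tool_pos"]
print(R0.round(3).tolist())
# first straighten residual tilt with the turn: to down(29deg)
a=np.arctan2(R0[1,1],R0[0,1]);print("yaw y",np.degrees(a))
mid=down(a)
rv=Ro.from_matrix(R0.T@mid).as_rotvec();print("tilt fix",rv.round(4))
dl=(np.radians(29)-a)%(2*np.pi);n=int(np.ceil(dl/.12));print("turn -",dl,n)
d=(np.array([.52,.235,.25])-p0)/n*100
for i in range(n):
    print((down(a+dl*i/n).T@d).round(2).tolist(),round(-dl/n,4))
```

```text
[[0.611, -0.791, -0.011], [-0.783, -0.607, 0.139], [-0.116, -0.076, -0.99]]
yaw y -142.53247567282583
tilt fix [-0.0763  0.1166  0.0045]
turn - 2.993806474587886 25
[-0.36, -0.22, 0.08] -0.1198
[-0.33, -0.27, 0.08] -0.1198
[-0.3, -0.3, 0.08] -0.1198
[-0.26, -0.34, 0.08] -0.1198
[-0.22, -0.36, 0.08] -0.1198
[-0.17, -0.39, 0.08] -0.1198
[-0.12, -0.41, 0.08] -0.1198
[-0.07, -0.42, 0.08] -0.1198
[-0.02, -0.42, 0.08] -0.1198
[0.03, -0.42, 0.08] -0.1198
[0.08, -0.42, 0.08] -0.1198
[0.13, -0.4, 0.08] -0.1198
[0.17, -0.39, 0.08] -0.1198
[0.22, -0.36, 0.08] -0.1198
[0.26, -0.33, 0.08] -0.1198
[0.3, -0.3, 0.08] -0.1198
[0.33, -0.26, 0.08] -0.1198
[0.36, -0.22, 0.08] -0.1198
[0.39, -0.18, 0.08] -0.1198
[0.4, -0.13, 0.08] -0.1198
[0.42, -0.08, 0.08] -0.1198
[0.42, -0.03, 0.08] -0.1198
[0.42, 0.02, 0.08] -0.1198
[0.42, 0.07, 0.08] -0.1198
[0.41, 0.12, 0.08] -0.1198
```

play_rows(
  commands=[
    [0,0,0,-0.076,0.117,0],
    [0,0,0,0,0,-0.12],
    [0,0,0,0,0,-0.12],
    [0,0,0,0,0,-0.12],
    [0,0,0,0,0,-0.12],
  ],
)

```text
time: 3.12
tool_pos: [0.5329, 0.1055, 0.2696]
tcp_rot: [-3.037, 0.597, 0.019]
wrist_force: [-0.0, 0.2, -0.7]
width: 0.998
grip_force: 0.0
```

play_rows(
  commands=[
    [0,0,0,0,0,-0.12],
    [0,0,0,0,0,-0.12],
    [0,0,0,0,0,-0.12],
    [0,0,0,0,0,-0.12],
    [0,0,0,0,0,-0.12],
  ],
)

```text
time: 3.53
tool_pos: [0.5329, 0.1055, 0.2696]
tcp_rot: [-3.076, -0.327, -0.003]
wrist_force: [-0.1, -0.3, 0.3]
width: 0.997
grip_force: 0.0
```

play_rows(
  commands=[
    [0,0,0,0,0,-0.12],
    [0,0,0,0,0,-0.12],
    [0,0,0,0,0,-0.12],
    [0,0,0,0,0,-0.12],
    [0,0,0,0,0,-0.12],
  ],
)

```text
time: 3.95
tool_pos: [0.5329, 0.1055, 0.2696]
tcp_rot: [-2.845, -1.223, -0.025]
wrist_force: [0.6, -0.0, 0.2]
width: 1.004
grip_force: 0.0
```

play_rows(
  commands=[
    [0,0,0,0,0,-0.12],
    [0,0,0,0,0,-0.12],
    [0,0,0,0,0,-0.12],
    [0,0,0,0,0,-0.12],
    [0,0,0,0,0,-0.12],
  ],
)

```text
time: 4.37
tool_pos: [0.5329, 0.1055, 0.2696]
tcp_rot: [-2.361, -2.013, -0.044]
wrist_force: [0.7, 0.1, 0.2]
width: 0.999
grip_force: 0.0
```

Run:
```python
from h import *
s=sensors.read_state();print(s["time"],s["q"].round(2))
plan([.52,.235,.25],0,R1=down(np.radians(29)))
```

```text
4.3667 [ 0.12 -0.01  1.84  0.05  1.31  0.26]
7 rows; dist 0.132 rot [ 0.005 -0.049 -0.665]
[1.78, -0.47, 0.37, 0.0008, -0.0069, -0.095]
[1.82, -0.3, 0.36, 0.0008, -0.0069, -0.095]
[1.84, -0.13, 0.34, 0.0008, -0.0069, -0.095]
[1.85, 0.05, 0.33, 0.0008, -0.0069, -0.095]
[1.84, 0.23, 0.32, 0.0008, -0.0069, -0.095]
[1.81, 0.4, 0.31, 0.0008, -0.0069, -0.095]
[1.77, 0.57, 0.29, 0.0008, -0.0069, -0.095]
```

play_rows(
  commands=[
    [1.78,-0.47,0.37,0.0008,-0.0069,-0.095],
    [1.82,-0.3,0.36,0.0008,-0.0069,-0.095],
    [1.84,-0.13,0.34,0.0008,-0.0069,-0.095],
    [1.85,0.05,0.33,0.0008,-0.0069,-0.095],
    [1.84,0.23,0.32,0.0008,-0.0069,-0.095],
  ],
)

```text
time: 4.78
tool_pos: [0.5243, 0.1986, 0.2557]
tcp_rot: [-1.839, -2.533, -0.013]
wrist_force: [0.8, -0.6, 0.7]
width: 1.001
grip_force: 0.0
```

play_rows(
  commands=[
    [1.81,0.4,0.31,0.0008,-0.0069,-0.095],
    [1.77,0.57,0.29,0.0008,-0.0069,-0.095],
    [0,0,0,0,0,0],
    [0,0,0,0,0,0],
  ],
)

```text
time: 5.12
tool_pos: [0.5206, 0.2359, 0.2499]
tcp_rot: [-1.601, -2.702, 0.001]
wrist_force: [-0.1, 0.0, 0.6]
width: 0.999
grip_force: 0.0
```

Run:
```python
from h import *
ci,im=snap("wrist","w3")
s=sensors.read_state();print(s["time"],s["tool_pos"],s["q"].round(2),Ro.from_rotvec(s["tcp_rot"]).as_matrix().round(3).tolist())
```

```text
5.1667 [0.52091419 0.23537812 0.2501678 ] [ 0.38  0.06  1.81  0.    1.28 -0.12] [[-0.479, 0.878, -0.001], [0.878, 0.479, 0.0], [0.001, -0.0, -1.0]]
```

View pics/w3.png

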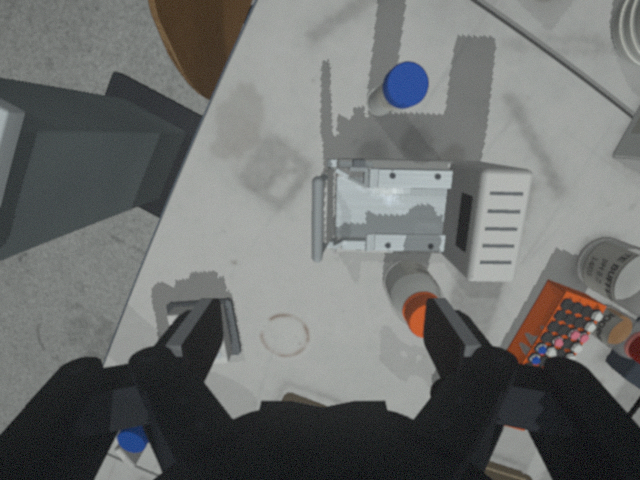

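The view shows the dock upright: bar at (318,178)–(316,260), lips at rows 170–188 and 236–251, housing at (500,222). I'll enlarge it to get clean edges.

Run:
```python
from h import *
ci,im=load("w3")
c=cv2.resize(im[148:292,300:500],None,fx=4,fy=4,interpolation=cv2.INTER_CUBIC)
cv2.imwrite("pics/crop3.png",c[:,:,::-1])
```

```text
(no output)
```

View pics/crop3.png

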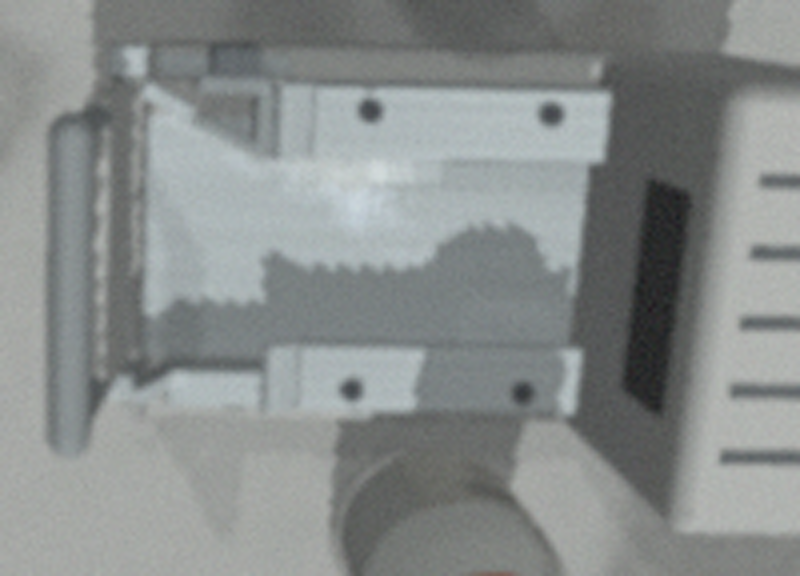

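The crop shows the bar's axis from (70,113) to (68,457), and the lips' inner edges at rows ~161 (upper) and ~348 (lower), meeting the housing at columns 603 and 580.

Run:
```python
from h import *
ci,im=load("w3")
f=lambda *p:[(x/4+300,y/4+148) for x,y in p]
an=lambda d:np.degrees(np.arctan2(d[1],d[0]))
U=onz(ci,f((300,160),(603,162)),.05);L=onz(ci,f((270,347),(580,349)),.05)
for A in(U,L):d=A[1]-A[0];print("edge yaw",an(d),np.linalg.norm(d))
S=onz(ci,f((370,110),(551,114),(351,388),(522,393)),.05)
print("screws yaw",an(S[1]-S[0]),an(S[3]-S[2]),"sep",np.linalg.norm(S[0]-S[2]),np.linalg.norm(S[1]-S[0]),np.linalg.norm(S[3]-S[2]),an(S[0]-S[2])-90)
yaw=np.radians(np.mean([an(U[1]-U[0]),an(L[1]-L[0])]))
for yaw in (yaw,np.radians(29)):
  ex=np.array([np.cos(yaw),np.sin(yaw)]);ey=np.array([-ex[1],ex[0]])
  print("slot width",((U-L)[:,:2]@ey),"screw mid lat",[(S[[i,i+2],:2]@ey).mean() for i in(0,1)],"edge mid",((U+L)[:,:2]@ey/2), "end x",U[1,:2]@ex-.12,L[1,:2]@ex-.12)
  for z in(.096,.094):
    B=onz(ci,f((70,113),(68,457)),z);d=B[0]-B[1];print(z,"bar",B.round(4).tolist(),np.linalg.norm(d),an(d)-90,"x",B[:,:2]@ex,"lat",B[:,:2].mean(0)@ey)
```

```text
edge yaw 28.62102343317244 0.0765546482717992
edge yaw 28.33530992253367 0.08121589222916213
screws yaw 27.831551560310235 26.917553688559476 sep 0.07199049827991645 0.04536354910362038 0.04532385461941236 27.880353672778554
slot width [0.04843609 0.04882946] screw mid lat [np.float64(-0.0409381692293794), np.float64(-0.04181132590227602)] edge mid [-0.04167122 -0.04167703] end x 0.5795232871733963 0.578581270387339
0.096 bar [[0.4984, 0.269, 0.096], [0.5352, 0.2, 0.096]] 0.07815571104415983 28.108649501475725 x [0.56632783 0.56582379] lat -0.04031058597795602
0.094 bar [[0.4985, 0.2688, 0.094], [0.5355, 0.1994, 0.094]] 0.07867963580051113 28.108649501475725 x [0.56629837 0.56579095] lat -0.04078521581769546
slot width [0.04838304 0.04881885] screw mid lat [np.float64(-0.0467600622361706), np.float64(-0.04804606454249119)] edge mid [-0.04731772 -0.04804198] end x 0.5793370566249506 0.5779503605344027
0.096 bar [[0.4984, 0.269, 0.096], [0.5352, 0.2, 0.096]] 0.07815571104415983 28.108649501475725 x [0.56629311 0.56507729] lat -0.04546449693004053
0.094 bar [[0.4985, 0.2688, 0.094], [0.5355, 0.1994, 0.094]] 0.07867963580051113 28.108649501475725 x [0.56626171 0.56503774] lat -0.04593882336381097
```

```bash
cat >> h.py <<'E'
YAW=np.radians(28.2);EX=np.array([np.cos(YAW),np.sin(YAW),0]);EY=np.array([-EX[1],EX[0],0]);O=.579*EX-.0413*EY
def D(x,y,z): return O+EX*x+EY*y+np.array([0,0,z])
def todock(p): q=np.array(p)-O; return np.array([q@EX,q@EY,q[2]])
E
python3 - <<'E'
from h import *
print(O,D(-.013,0,.076))
plan(D(-.013,0,.076),0,R1=down(YAW),n=6)
E
```

```text
[0.52979105 0.23720906 0.        ] [0.5183341 0.2310659 0.076    ]
6 rows; dist 0.174 rot [-0.    -0.001  0.007]
[-0.04, -0.07, 2.9, -0.0001, -0.0001, 0.0012]
[-0.04, -0.07, 2.9, -0.0001, -0.0001, 0.0012]
[-0.04, -0.07, 2.9, -0.0001, -0.0001, 0.0012]
[-0.04, -0.07, 2.9, -0.0001, -0.0001, 0.0012]
[-0.04, -0.07, 2.9, -0.0001, -0.0001, 0.0012]
[-0.04, -0.07, 2.9, -0.0001, -0.0001, 0.0012]
```

play_rows(
  commands=[
    [-0.04,-0.07,2.9,0,0,0.007],
    [-0.04,-0.07,2.9,0,0,0],
    [-0.04,-0.07,2.9,0,0,0],
    [-0.04,-0.07,2.9,0,0,0],
    [-0.04,-0.07,2.9,0,0,0],
  ],
  grip=0.4,
)

```text
time: 5.58
tool_pos: [0.5193, 0.2314, 0.1047]
tcp_rot: [1.615, 2.695, 0.002]
wrist_force: [1.0, -0.3, -0.5]
width: 0.603
grip_force: 0.0
```

play_rows(
  commands=[
    [-0.04,-0.07,2.9,0,0,0],
    [0,0,0,0,0,0],
    [0,0,0,0,0,0],
  ],
)

```text
time: 5.83
tool_pos: [0.517, 0.2306, 0.075]
tcp_rot: [-1.612, -2.692, 0.004]
wrist_force: [-0.2, -0.6, 0.2]
width: 0.599
grip_force: 0.0
```

play_rows(
  commands=[
    [0,0,0,0,0,0],
    [0,0,0,0,0,0],
    [0,0,0,0,0,0],
    [0,0,0,0,0,0],
    [0,0,0,0,0,0],
  ],
  grip=1,
  force=20,
)

```text
time: 6.25
tool_pos: [0.52, 0.233, 0.0788]
tcp_rot: [1.61, 2.696, 0.006]
wrist_force: [-0.5, -2.7, 7.2]
width: 0.105
grip_force: 19.6
```

Run:
```python
from h import *
t=np.linspace(.16,1.44,16)
print(np.c_[-8.2*np.diff(np.sin(t)),-8.2*np.diff(np.cos(t))].round(2).tolist())
print(todock([.52,.233,.0788]))
```

```text
[[-0.69, 0.14], [-0.67, 0.2], [-0.65, 0.26], [-0.63, 0.31], [-0.6, 0.36], [-0.57, 0.41], [-0.53, 0.46], [-0.49, 0.5], [-0.44, 0.54], [-0.4, 0.58], [-0.34, 0.61], [-0.29, 0.64], [-0.24, 0.66], [-0.18, 0.68], [-0.12, 0.69]]
[-0.01061788  0.00091731  0.0788    ]
```

play_rows(
  commands=[
    [0,-0.69,0.14,0,0,0],
    [0,-0.67,0.2,0,0,0],
    [0,-0.65,0.26,0,0,0],
    [0,-0.63,0.31,0,0,0],
    [0,-0.6,0.36,0,0,0],
  ],
)

```text
time: 6.67
tool_pos: [0.4913, 0.2177, 0.066]
tcp_rot: [1.61, 2.696, 0.007]
wrist_force: [0.1, 0.4, 4.5]
width: 0.103
grip_force: 20.6
```

play_rows(
  commands=[
    [0,-0.57,0.41,0,0,0],
    [0,-0.53,0.46,0,0,0],
    [0,-0.49,0.5,0,0,0],
    [0,-0.44,0.54,0,0,0],
    [0,-0.4,0.58,0,0,0],
  ],
)

```text
time: 7.08
tool_pos: [0.4683, 0.2056, 0.0394]
tcp_rot: [-1.611, -2.697, -0.002]
wrist_force: [-1.7, -1.6, 3.8]
width: 0.106
grip_force: 21.4
```

play_rows(
  commands=[
    [0,-0.34,0.61,0,0,0],
    [0,-0.29,0.64,0,0,0],
    [0,-0.24,0.66,0,0,0],
    [0,-0.18,0.68,0,0,0],
    [0,-0.12,0.69,0,0,0],
  ],
)

```text
time: 7.5
tool_pos: [0.4568, 0.1995, 0.0046]
tcp_rot: [-1.61, -2.695, 0.002]
wrist_force: [-4.2, -3.2, 2.4]
width: 0.101
grip_force: 22.2
```

play_rows(
  commands=[
    [0,0,0,0,0,0],
    [0,0,0,0,0,0],
  ],
)

```text
time: 7.67
tool_pos: [0.4567, 0.1995, 0.0046]
tcp_rot: [-1.609, -2.695, 0.003]
wrist_force: [-3.6, -3.3, 0.3]
width: 0.108
grip_force: 21.9
```

The gate bar is at its stop, down (dock x ≈ −82 mm). I'll release it, rise and go above the cartridge.

play_rows(
  commands=[
    [0,0,0,0,0,0],
    [0,0,0,0,0,0],
    [0,0,-1.5,0,0,0],
    [0,0,-3.5,0,0,0],
    [0,0,-4,0,0,0],
  ],
  grip=0.7,
)

```text
time: 8.08
tool_pos: [0.4569, 0.1998, 0.0952]
tcp_rot: [-1.609, -2.694, 0.002]
wrist_force: [0.8, 0.8, 0.6]
width: 0.298
grip_force: 0.0
```

play_rows(
  commands=[
    [0,0,-4,0,0,0],
    [0,0,-4,0,0,0],
    [0,0,-3,0,0,0],
  ],
  grip=0.4,
)

```text
time: 8.33
tool_pos: [0.4604, 0.2011, 0.211]
tcp_rot: [1.609, 2.694, 0.012]
wrist_force: [1.3, 0.5, 0.3]
width: 0.602
grip_force: 0.0
```

Run:
```python
from h import *
s=sensors.read_state();print(s["time"],s["tool_pos"],s["width"])
plan([.447,-.176,.19],0,R1=down(np.radians(51)),n=12)
```

```text
8.3333 [0.46041109 0.20105833 0.21097437] 0.6023185285439476
12 rows; dist 0.378 rot [ 0.008  0.001 -0.396]
[-2.71, -1.59, 0.16, 0.0007, 0.0001, -0.033]
[-2.66, -1.68, 0.16, 0.0007, 0.0001, -0.033]
[-2.6, -1.77, 0.16, 0.0007, 0.0001, -0.033]
[-2.54, -1.85, 0.16, 0.0007, 0.0001, -0.033]
[-2.48, -1.93, 0.16, 0.0007, 0.0001, -0.033]
[-2.42, -2.01, 0.16, 0.0007, 0.0001, -0.033]
[-2.35, -2.09, 0.17, 0.0007, 0.0001, -0.033]
[-2.28, -2.17, 0.17, 0.0007, 0.0001, -0.033]
[-2.2, -2.24, 0.17, 0.0007, 0.0001, -0.033]
[-2.13, -2.31, 0.17, 0.0007, 0.0001, -0.033]
[-2.05, -2.38, 0.17, 0.0007, 0.0001, -0.033]
[-1.97, -2.45, 0.17, 0.0007, 0.0001, -0.033]
```

play_rows(
  commands=[
    [-2.71,-1.59,0.16,0,0,-0.033],
    [-2.66,-1.68,0.16,0,0,-0.033],
    [-2.6,-1.77,0.16,0,0,-0.033],
    [-2.54,-1.85,0.16,0,0,-0.033],
    [-2.48,-1.93,0.16,0,0,-0.033],
  ],
)

```text
time: 8.75
tool_pos: [0.4536, 0.0419, 0.199]
tcp_rot: [1.378, 2.82, 0.006]
wrist_force: [0.1, -0.5, -0.3]
width: 0.597
grip_force: 0.0
```

play_rows(
  commands=[
    [-2.42,-2.01,0.16,0,0,-0.033],
    [-2.35,-2.09,0.17,0,0,-0.033],
    [-2.28,-2.17,0.17,0,0,-0.033],
    [-2.2,-2.24,0.17,0,0,-0.033],
    [-2.13,-2.31,0.17,0,0,-0.033],
  ],
)

```text
time: 9.17
tool_pos: [0.448, -0.116, 0.1902]
tcp_rot: [1.142, 2.923, 0.003]
wrist_force: [0.2, 0.3, 0.0]
width: 0.604
grip_force: 0.0
```

play_rows(
  commands=[
    [-2.05,-2.38,0.17,0,0,-0.033],
    [-1.97,-2.45,0.17,0,0,-0.033],
    [0,0,0,0,0,0],
    [0,0,0,0,0,0],
  ],
)

```text
time: 9.5
tool_pos: [0.4455, -0.1787, 0.1863]
tcp_rot: [1.054, 2.958, 0.003]
wrist_force: [-0.5, -0.6, -0.7]
width: 0.602
grip_force: 0.0
```

Run:
```python
from h import *
ci,im=snap("wrist","w4")
s=sensors.read_state();print(s["time"],s["tool_pos"],s["q"].round(2))
u,v=proj(ci,[.447,-.176,.03])[0].round().astype(int);print(u,v)
np.save("pics/o.npy",[u-100,v-80])
c=cv2.resize(im[max(v-80,0):v+70,u-100:u+100],None,fx=4,fy=4,interpolation=cv2.INTER_CUBIC);cv2.imwrite("pics/crop4.png",c[:,:,::-1]);print(c.shape)
```

```text
9.55 [ 0.44533112 -0.1775609   0.18616858] [-0.43 -0.08  2.06  0.    1.16 -1.32]
325 220
(600, 800, 3)
```

View pics/crop4.png

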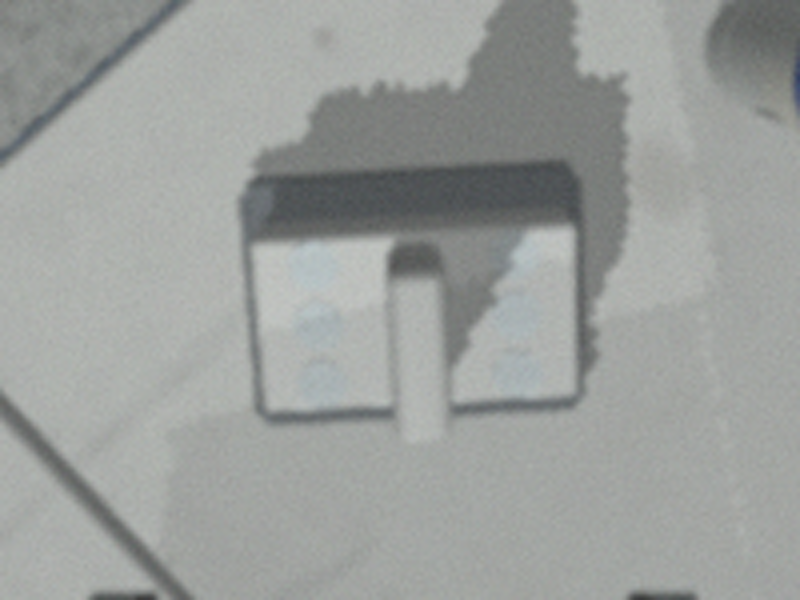

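The crop shows the cartridge body top at (252,242)–(577,225)–(580,402)–(265,410), and the fin's top face at (392,273)–(442,272)–(452,438)–(400,440).

Run:
```python
from h import *
ci,im=load("w4");o=np.load("pics/o.npy")
f=lambda *p:[(x/4+o[0],y/4+o[1]) for x,y in p]
an=lambda d:np.degrees(np.arctan2(d[1],d[0]))
F=onz(ci,f((392,273),(442,272),(452,438),(400,440)),.064)
B=onz(ci,f((252,242),(577,225),(580,402),(265,410)),.03)
for n,A in(("fin",F),("body",B)):
    print(n,A.mean(0).round(4),[(np.linalg.norm(A[(i+1)%4]-A[i]).round(4),an(A[(i+1)%4]-A[i]).round(1)) for i in range(4)])
```

```text
fin [ 0.4493 -0.173   0.064 ] [(np.float64(0.0098), np.float64(51.9)), (np.float64(0.0343), np.float64(-35.2)), (np.float64(0.0106), np.float64(-127.0)), (np.float64(0.0345), np.float64(143.5))]
body [ 0.4499 -0.1734  0.03  ] [(np.float64(0.0714), np.float64(53.8)), (np.float64(0.0406), np.float64(-36.1)), (np.float64(0.0716), np.float64(-127.7)), (np.float64(0.0386), np.float64(143.6))]
```

Run:
```python
from h import *
plan([.4497,-.1733,.036],0,R1=down(np.radians(53.5)),n=6)
```

```text
6 rows; dist 0.15 rot [ 0.002  0.    -0.046]
[-0.01, 0.1, 2.5, 0.0003, 0.0001, -0.0077]
[-0.01, 0.1, 2.5, 0.0003, 0.0001, -0.0077]
[-0.01, 0.1, 2.5, 0.0003, 0.0001, -0.0077]
[-0.01, 0.1, 2.5, 0.0003, 0.0001, -0.0077]
[-0.01, 0.1, 2.5, 0.0003, 0.0001, -0.0077]
[-0.02, 0.1, 2.5, 0.0003, 0.0001, -0.0077]
```

play_rows(
  commands=[
    [0,0.1,2.5,0,0,-0.0077],
    [0,0.1,2.5,0,0,-0.0077],
    [0,0.1,2.5,0,0,-0.0077],
    [0,0.1,2.5,0,0,-0.0077],
    [0,0.1,2.5,0,0,-0.0077],
  ],
)

```text
time: 9.97
tool_pos: [0.4486, -0.1715, 0.0602]
tcp_rot: [0.988, 2.981, 0.003]
wrist_force: [0.8, 0.5, 0.2]
width: 0.598
grip_force: 0.0
```

play_rows(
  commands=[
    [0,0.1,2.5,0,0,-0.0077],
    [0,0,0,0,0,0],
    [0,0,0,0,0,0],
  ],
)

```text
time: 10.22
tool_pos: [0.4474, -0.1704, 0.0348]
tcp_rot: [-0.977, -2.982, -0.003]
wrist_force: [0.4, -0.6, 0.9]
width: 0.598
grip_force: 0.0
```

play_rows(
  commands=[
    [0,0,0,0,0,0],
    [0,0,0,0,0,0],
    [0,0,0,0,0,0],
    [0,0,0,0,0,0],
    [0,0,0,0,0,0],
  ],
  grip=1,
  force=40,
)

```text
time: 10.63
tool_pos: [0.4501, -0.1728, 0.0377]
tcp_rot: [0.98, 2.981, 0.002]
wrist_force: [0.3, 1.2, 6.5]
width: 0.13
grip_force: 40.5
```

play_rows(
  commands=[
    [0,0,-1.5,0,0,0],
    [0,0,-3,0,0,0],
    [0,0,-4,0,0,0],
    [0,0,-4,0,0,0],
    [0,0,-3.5,0,0,0],
  ],
)

```text
time: 11.05
tool_pos: [0.4482, -0.1724, 0.1981]
tcp_rot: [0.981, 2.984, 0.002]
wrist_force: [1.2, -1.0, -0.9]
width: 0.132
grip_force: 39.2
```

Run:
```python
from h import *
s=sensors.read_state();print(s["time"],s["tool_pos"],s["width"],s["wrist_force"])
plan(D(-.06,.0,.15),0,R1=down(YAW),n=14)
```

```text
11.05 [ 0.44817087 -0.17243626  0.19813788] 0.13248691521352482 [ 1.24270333 -0.9607693  -0.89133902]
14 rows; dist 0.385 rot [ 0.001 -0.     0.444]
[1.45, 2.31, 0.35, 0.0001, -0.0, 0.0317]
[1.52, 2.27, 0.35, 0.0001, -0.0, 0.0317]
[1.59, 2.22, 0.35, 0.0001, -0.0, 0.0317]
[1.66, 2.17, 0.35, 0.0001, -0.0, 0.0317]
[1.73, 2.11, 0.35, 0.0001, -0.0, 0.0317]
[1.8, 2.06, 0.35, 0.0001, -0.0, 0.0317]
[1.86, 2.0, 0.35, 0.0001, -0.0, 0.0317]
[1.92, 1.94, 0.35, 0.0001, -0.0, 0.0317]
[1.98, 1.88, 0.35, 0.0001, -0.0, 0.0317]
[2.04, 1.81, 0.34, 0.0001, -0.0, 0.0317]
[2.1, 1.75, 0.34, 0.0001, -0.0, 0.0317]
[2.15, 1.68, 0.34, 0.0001, -0.0, 0.0317]
[2.21, 1.61, 0.34, 0.0001, -0.0, 0.0317]
[2.26, 1.54, 0.34, 0.0001, -0.0, 0.0317]
```

play_rows(
  commands=[
    [1.45,2.31,0.35,0,0,0.0317],
    [1.52,2.27,0.35,0,0,0.0317],
    [1.59,2.22,0.35,0,0,0.0317],
    [1.66,2.17,0.35,0,0,0.0317],
    [1.73,2.11,0.35,0,0,0.0317],
  ],
)

```text
time: 11.47
tool_pos: [0.4583, -0.0352, 0.1785]
tcp_rot: [-1.217, -2.896, -0.002]
wrist_force: [-0.4, 1.2, -1.2]
width: 0.132
grip_force: 39.4
```

play_rows(
  commands=[
    [1.8,2.06,0.35,0,0,0.0317],
    [1.86,2.0,0.35,0,0,0.0317],
    [1.92,1.94,0.35,0,0,0.0317],
    [1.98,1.88,0.35,0,0,0.0317],
    [2.04,1.81,0.34,0,0,0.0317],
  ],
)

```text
time: 11.88
tool_pos: [0.4686, 0.1011, 0.1611]
tcp_rot: [-1.441, -2.791, -0.002]
wrist_force: [0.3, -0.1, -1.4]
width: 0.132
grip_force: 39.4
```

play_rows(
  commands=[
    [2.1,1.75,0.34,0,0,0.0317],
    [2.15,1.68,0.34,0,0,0.0317],
    [2.21,1.61,0.34,0,0,0.0317],
    [2.26,1.54,0.34,0,0,0.0317],
    [0,0,0,0,0,0],
  ],
)

```text
time: 12.3
tool_pos: [0.4771, 0.2127, 0.1474]
tcp_rot: [-1.61, -2.695, -0.005]
wrist_force: [0.3, 0.2, -1.0]
width: 0.132
grip_force: 39.4
```

Run:
```python
from h import *
s=sensors.read_state();print(s["time"],s["tool_pos"],todock(s["tool_pos"]),s["wrist_force"])
plan(D(-.052,0,.085),0,R1=down(YAW),n=4)
```

```text
12.3 [0.47707378 0.2127123  0.14739062] [-0.05803587  0.00332251  0.14739062] [ 0.28099173  0.23044313 -0.96676793]
4 rows; dist 0.063 rot [ 0.002 -0.003  0.001]
[-0.09, 0.15, 1.56, 0.0004, -0.0008, 0.0003]
[-0.09, 0.15, 1.56, 0.0004, -0.0008, 0.0003]
[-0.09, 0.15, 1.56, 0.0004, -0.0008, 0.0003]
[-0.08, 0.15, 1.56, 0.0004, -0.0008, 0.0003]
```

play_rows(
  commands=[
    [-0.09,0.15,1.56,0,0,0],
    [-0.09,0.15,1.56,0,0,0],
    [-0.09,0.15,1.56,0,0,0],
    [-0.08,0.15,1.56,0,0,0],
    [0,0,0,0,0,0],
  ],
)

```text
time: 12.72
tool_pos: [0.4815, 0.2073, 0.0821]
tcp_rot: [-1.611, -2.692, 0.006]
wrist_force: [-0.8, -1.4, -2.0]
width: 0.128
grip_force: 39.4
```

Run:
```python
from h import *
ci,im=snap("wrist","w5")
s=sensors.read_state();print(s["time"],s["tool_pos"],todock(s["tool_pos"]))
c=cv2.resize(im[140:365,180:480],None,fx=2.66,fy=2.66,interpolation=cv2.INTER_CUBIC);cv2.imwrite("pics/crop5.png",c[:,:,::-1]);print(c.shape)
```

```text
12.7667 [0.48225027 0.20766012 0.08357144] [-0.05586122 -0.00357616  0.08357144]
(598, 798, 3)
```

View pics/crop5.png

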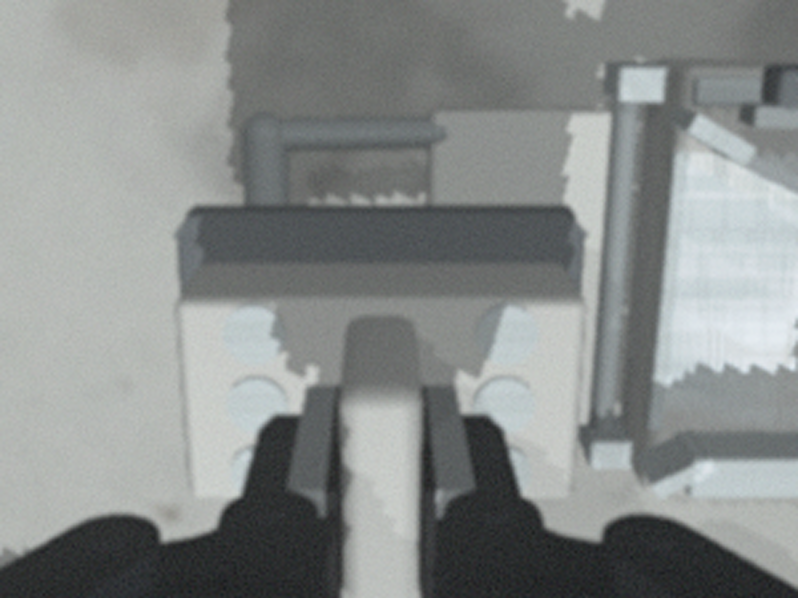

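Run:
```python
from h import *
ci,im=load("w5")
f=lambda *p:[(x/2.66+180,y/2.66+140) for x,y in p]
an=lambda d:np.degrees(np.arctan2(d[1],d[0]))
zb=.0836-.0377
B=onz(ci,f((180,300),(583,297),(572,495),(192,495)),zb+.03)
F=onz(ci,f((190,210),(575,208)),zb+.008)
print([todock(p).round(4).tolist() for p in B],[np.linalg.norm(B[(i+1)%4]-B[i]).round(4) for i in range(4)],an(B[1]-B[0]))
print("ctr",todock(B.mean(0)),"flange far",[todock(p).round(4).tolist() for p in F])
for z in(.034,.048):
  P=onz(ci,f((642,85),(612,455)),z);print(z,[todock(p).round(4).tolist() for p in P],np.linalg.norm(P[0]-P[1]),an(P[0]-P[1])-90)
G=onz(ci,f((265,130),(265,130)),.026);print("bar",todock(G[0]))
```

```text
[[-0.0905, 0.0169, 0.0759], [-0.0207, 0.0176, 0.0759], [-0.0201, -0.0211, 0.0759], [-0.0908, -0.0213, 0.0759]] [np.float64(0.0698), np.float64(0.0387), np.float64(0.0706), np.float64(0.0383)] 28.736665498429875
ctr [-0.05552162 -0.00197448  0.0759    ] flange far [[-0.0926, 0.0279, 0.0539], [-0.0183, 0.0284, 0.0539]]
0.034 [[-0.0016, 0.05, 0.034], [-0.0017, -0.0352, 0.034]] 0.08528953624123495 28.10378391434928
0.048 [[-0.0055, 0.0513, 0.048], [-0.0056, -0.0278, 0.048]] 0.07909158145530847 28.103783914349293
bar [-0.08115474  0.03937376  0.026     ]
```

play_rows(
  commands=[
    [0,0,0,0,0,0],
    [0,0,0,0,0,0],
  ],
)

```text
time: 12.93
tool_pos: [0.4849, 0.2089, 0.0865]
tcp_rot: [1.613, 2.695, 0.004]
wrist_force: [0.5, 0.5, -1.9]
width: 0.133
grip_force: 39.4
```

Run:
```python
from h import *
s=sensors.read_state();print(s["time"],todock(s["tool_pos"]),s["wrist_force"])
ci,im=snap("wrist","w6")
s=sensors.read_state();print(s["time"],todock(s["tool_pos"]))
# shift of image vs w5
a,b=[cv2.cvtColor(load(n)[1],cv2.COLOR_RGB2GRAY).astype(np.float32)[150:320,400:480] for n in("w5","w6")]
print(cv2.phaseCorrelate(a,b))
```

```text
12.9333 [-0.05298086 -0.00376543  0.08651149] [ 0.52822832  0.51893726 -1.85975709]
12.9833 [-0.05278827 -0.00369701  0.08668611]
((-9.743415421797074, -2.0956437961862804), 0.6807043116622501)
```

play_rows(
  commands=[
    [0.11,0,0.5,0,0,0],
    [0.11,0,0.5,0,0,0],
    [0,0,0.4,0,0,0],
    [0,0.5,0,0,0,0],
    [0,0.5,0,0,0,0],
  ],
)

```text
time: 13.4
tool_pos: [0.4915, 0.2155, 0.0707]
tcp_rot: [-1.612, -2.694, -0.0]
wrist_force: [-0.4, 1.0, -1.2]
width: 0.13
grip_force: 39.4
```

play_rows(
  commands=[
    [0,0.5,0,0,0,0],
    [0,0.5,0,0,0,0],
    [0,0.5,0,0,0,0],
    [0,0,0,0,0,0],
    [0,0,0,0,0,0],
  ],
)

```text
time: 13.82
tool_pos: [0.5, 0.2203, 0.0693]
tcp_rot: [-1.608, -2.688, 0.016]
wrist_force: [-9.2, -6.1, 3.6]
width: 0.132
grip_force: 40.5
```

Run:
```python
from h import *
s=sensors.read_state();print(s["time"],todock(s["tool_pos"]),s["wrist_force"]@EX,s["wrist_force"]@EY,s["wrist_force"][2])
```

```text
13.8167 [-0.03428655 -0.00085068  0.06927537] -11.00090728159974 -1.0130050541230078 3.565371343260025
```

The flange is pressing on the front edge of the floor, so it is slightly low. I'll back off, raise it and go in.

play_rows(
  commands=[
    [0,-0.8,0,0,0,0],
    [0,0,-0.5,0,0,0],
    [0,0,0,0,0,0],
    [0,0,0,0,0,0],
  ],
)

```text
time: 14.15
tool_pos: [0.4997, 0.2195, 0.0775]
tcp_rot: [1.613, 2.695, 0.006]
wrist_force: [-0.1, -0.2, -1.0]
width: 0.134
grip_force: 39.7
```

Run:
```python
from h import *
s=sensors.read_state();print(s["time"],todock(s["tool_pos"]),s["tcp_rot"],s["wrist_force"]@EX,s["wrist_force"]@EY,s["wrist_force"][2])
print(Ro.from_rotvec(s["tcp_rot"]).as_matrix().round(4).tolist())
```

```text
14.15 [-0.03491493 -0.00135414  0.07752267] [1.6125874  2.69488285 0.00617935] -0.14423280658215568 -0.14130325851522155 -0.9875831487104102
[[-0.4727, 0.8812, 0.0029], [0.8812, 0.4727, 0.0028], [0.0011, 0.0039, -1.0]]
```

play_rows(
  commands=[
    [0,0.5,0,0,0,0],
    [0,0.5,0,0,0,0],
    [0,0.5,0,0,0,0],
    [0,0.5,0,0,0,0],
    [0,0,0,0,0,0],
  ],
)

```text
time: 14.57
tool_pos: [0.5079, 0.2253, 0.0733]
tcp_rot: [-1.607, -2.684, 0.023]
wrist_force: [-14.6, -7.4, 2.9]
width: 0.131
grip_force: 41.4
```

Run:
```python
from h import *
s=sensors.read_state();print(s["time"],todock(s["tool_pos"]),s["wrist_force"]@EX,s["wrist_force"]@EY,s["wrist_force"][2])
```

```text
14.5667 [-0.02488803 -0.00013739  0.07331931] -16.38277910493566 0.4306746120018596 2.8823393240751134
```

Something blocks it with the front at x ≈ 15 mm. I'll use the last view as a composite of wrist and side.

Run:
```python
from h import *
cw,w=snap("wrist","w7");cs,s=snap("side","s7");ct,t=snap("top","t7")
u,v=proj(cs,D(0,0,.05))[0].astype(int);a,b=proj(ct,D(0,0,.05))[0].astype(int)
o=np.zeros((600,800,3),np.uint8)
o[:330,:440]=cv2.resize(w[160:325,260:480],(440,330),interpolation=cv2.INTER_CUBIC)
o[:330,445:800]=cv2.resize(s[v-41:v+41,u-50:u+39],(355,330),interpolation=cv2.INTER_CUBIC)
o[335:600,:400]=cv2.resize(t[b-33:b+33,a-50:a+50],(400,265),interpolation=cv2.INTER_CUBIC)
o[335:600,405:800]=cv2.resize(w[170:290,330:510],(395,265),interpolation=cv2.INTER_CUBIC)
cv2.imwrite("pics/comp7.png",o[:,:,::-1]);print(u,v,a,b)
```

```text
303 271 288 244
```

View pics/comp7.png

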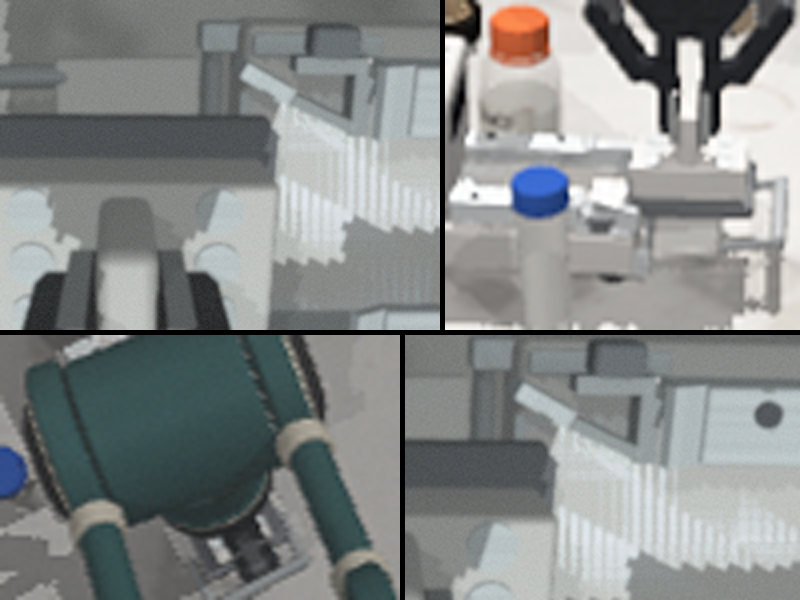

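Run:
```python
from h import *
ci,im=load("w7");s=sensors.read_state();print("tcp",todock(s["tool_pos"]))
f=lambda *p:[(x/2+260,y/2+160) for x,y in p]
P=lambda uv,z:[todock(p).round(4).tolist() for p in onz(ci,uv,z)]
print("flare tip L z48",P(f((245,75),),.048), "catch corner",P(f((350,135),),.0445))
zt=s["tool_pos"][2]-.0377
for dz in(0,-.004):
  print("flange far",P(f((5,118),(270,116)),zt+.008+dz),"body far edge",P(f((10,185),(273,183)),zt+.03+dz))
cr=P(f((355,312),(385,310)),.05);print("lower lip inner",cr,"upper lip inner",P(f((385,137),(436,137)),.05))
cs,sd=load("side0".replace("0","7"))
# side view: flange bottom-left-long edge; crop mapping 355/89
g=lambda x,y:((x-445)/(355/89)+303-50,y/(330/82)+271-41)
# near (left, +y) flange top edge points: project predicted ones
for z in(.034,.038,.042):
  print(z,[(np.round((q-[253,230])*[355/89,330/82]+[445,0],0)).tolist() for q in proj(cs,[D(.015,.03,z),D(-.065,.03,z)])])
```

```text
tcp [-0.02501502 -0.00015979  0.07289194]
flare tip L z48 [[0.005, 0.043, 0.048]] catch corner [[0.0335, 0.027, 0.0445]]
flange far [[-0.056, 0.0308, 0.0432], [0.0127, 0.0316, 0.0432]] body far edge [[-0.0512, 0.0198, 0.0652], [0.0101, 0.0206, 0.0652]]
flange far [[-0.0568, 0.0299, 0.0392], [0.0135, 0.0307, 0.0392]] body far edge [[-0.052, 0.0185, 0.0612], [0.0109, 0.0193, 0.0612]]
lower lip inner [[0.0379, -0.0212, 0.05], [0.0461, -0.0206, 0.05]] upper lip inner [[0.0407, 0.0279, 0.05], [0.0538, 0.028, 0.05]]Traceback (most recent call last):
  File "<stdin>", line 10, in <module>
  File "h.py", line 16, in load
    d=np.load(f"pics/{name}.npz");return {k:d[k] for k in("mtx","R","t")}|{"k1":float(d["k1"])},d["im"]
    fid = stack.enter_context(open(os.fspath(file), "rb"))
                              ~~~~^^^^^^^^^^^^^^^^^^^^^^^
FileNotFoundError: [Errno 2] No such file or directory: 'pics/side7.npz'
```

The picture puts the slot's middle at dock y ≈ +3.5 mm and the cartridge at about +0.8, so the cartridge is sitting ~3 mm too far right, against the right flare. I'll correct that.

play_rows(
  commands=[
    [0,-0.7,0,0,0,0],
    [0,-0.6,0,0,0,0],
    [0.3,0,0,0,0,0],
    [0,0,0,0,0,0],
    [0,0,0,0,0,0],
  ],
)

```text
time: 15.13
tool_pos: [0.5039, 0.2255, 0.077]
tcp_rot: [1.613, 2.696, 0.005]
wrist_force: [0.1, 0.3, -1.1]
width: 0.135
grip_force: 39.8
```

```bash
cat > st.py <<'E'
from h import *
s=sensors.read_state();print(s["time"],(todock(s["tool_pos"])*1000).round(1),"F",(s["wrist_force"]@EX).round(1),(s["wrist_force"]@EY).round(1),s["wrist_force"][2].round(1),"rot err",Ro.from_matrix(Ro.from_rotvec(s["tcp_rot"]).as_matrix().T@down(YAW)).as_rotvec().round(4))
E
python3 st.py
```

```text
15.1333 [-28.3   1.9  77. ] F 0.2 0.2 -1.1 rot err [ 0.0028 -0.0013  0.0004]
```

play_rows(
  commands=[
    [0,0.4,0,0,0,0],
    [0,0.4,0,0,0,0],
    [0,0.4,0,0,0,0],
    [0,0,0,0,0,0],
    [0,0,0,0,0,0],
  ],
)

```text
time: 15.55
tool_pos: [0.5139, 0.2306, 0.0763]
tcp_rot: [-1.613, -2.695, -0.002]
wrist_force: [0.3, 0.7, -1.0]
width: 0.138
grip_force: 39.7
```

```bash
python3 st.py
```

```text
15.55 [-17.2   1.7  76.3] F 0.6 0.5 -1.0 rot err [ 0.0007 -0.0014  0.0001]
```

Now it moves freely. I'll go a little farther in, then lower onto the floor.

play_rows(
  commands=[
    [0,0.4,0,0,0,0],
    [0,0.4,0.1,0,0,0],
    [0,0,0.15,0,0,0],
    [0,0,0.15,0,0,0],
    [0,0,0,0,0,0],
  ],
)

```text
time: 15.97
tool_pos: [0.5203, 0.2341, 0.0719]
tcp_rot: [-1.613, -2.695, -0.001]
wrist_force: [0.2, -0.8, -1.4]
width: 0.129
grip_force: 39.7
```

```bash
python3 st.py
```

```text
15.9667 [-9.8  1.7 71.9] F -0.2 -0.8 -1.4 rot err [ 0.     -0.0014  0.0001]
```

play_rows(
  commands=[
    [0,0,0.15,0,0,0],
    [0,0,0,0,0,0],
    [0,0,0,0,0,0],
  ],
)

```text
time: 16.22
tool_pos: [0.5203, 0.2342, 0.0717]
tcp_rot: [-1.613, -2.695, -0.002]
wrist_force: [-2.2, -1.6, 5.4]
width: 0.134
grip_force: 40.7
```

```bash
python3 st.py
```

```text
16.2167 [-9.8  1.8 71.7] F -2.8 -0.4 5.4 rot err [ 0.0003 -0.0014  0.0002]
```

play_rows(
  commands=[
    [0,0,0.15,0,0,0],
    [0,0,0,0,0,0],
    [0,0,0,0,0,0],
  ],
)

```text
time: 16.47
tool_pos: [0.5203, 0.2342, 0.0717]
tcp_rot: [-1.613, -2.695, -0.002]
wrist_force: [-5.8, -3.1, 13.4]
width: 0.136
grip_force: 41.9
```

```bash
python3 st.py
```

```text
16.4667 [-9.7  1.8 71.7] F -6.6 -0.0 13.4 rot err [ 0.0003 -0.0014  0.0002]
```

The floor contact is at TCP z = 71.7 mm, as expected. I'll ease the pressure and slide.

play_rows(
  commands=[
    [0,0,-0.22,0,0,0],
    [0,0.4,0,0,0,0],
    [0,0.4,0,0,0,0],
    [0,0.4,0,0,0,0],
    [0,0.4,0,0,0,0],
  ],
)

```text
time: 16.88
tool_pos: [0.5335, 0.2411, 0.0718]
tcp_rot: [-1.612, -2.694, 0.002]
wrist_force: [1.8, -1.4, -1.1]
width: 0.131
grip_force: 39.8
```

```bash
python3 st.py
```

```text
16.8833 [ 5.2  1.7 71.8] F 0.9 -2.1 -1.1 rot err [-0.0022 -0.0012  0.0003]
```

play_rows(
  commands=[
    [0,0.4,0,0,0,0],
    [0,0.4,0,0,0,0],
    [0,0.4,0,0,0,0],
    [0,0.4,0,0,0,0],
    [0,0.4,0,0,0,0],
  ],
)

```text
time: 17.3
tool_pos: [0.5525, 0.2513, 0.0717]
tcp_rot: [-1.612, -2.695, -0.001]
wrist_force: [-3.0, -2.8, 5.2]
width: 0.131
grip_force: 40.9
```

```bash
python3 st.py
```

```text
17.3 [26.6  1.7 71.7] F -4.0 -1.1 5.2 rot err [-0.0002 -0.0014  0.0003]
```

play_rows(
  commands=[
    [0,0.4,0,0,0,0],
    [0,0.4,0,0,0,0],
    [0,0.4,0,0,0,0],
    [0,0.4,0,0,0,0],
    [0,0.4,0,0,0,0],
  ],
)

```text
time: 17.72
tool_pos: [0.5701, 0.2608, 0.0717]
tcp_rot: [-1.612, -2.695, -0.001]
wrist_force: [-3.0, -3.4, 5.7]
width: 0.135
grip_force: 40.9
```

```bash
python3 st.py
```

```text
17.7167 [46.7  1.8 71.7] F -4.3 -1.5 5.7 rot err [-0.0002 -0.0013  0.0004]
```

play_rows(
  commands=[
    [0,0.5,0,0,0,0],
    [0,0.5,0,0,0,0],
    [0,0.5,0,0,0,0],
    [0,0.5,0,0,0,0],
    [0,0.5,0,0,0,0],
  ],
)

```text
time: 18.13
tool_pos: [0.5922, 0.2726, 0.0717]
tcp_rot: [-1.612, -2.695, -0.001]
wrist_force: [-3.5, -4.5, 6.2]
width: 0.131
grip_force: 40.9
```

play_rows(
  commands=[
    [0,0.3,0,0,0,0],
    [0,0.3,0,0,0,0],
    [0,0.2,0,0,0,0],
    [0,0,0,0,0,0],
  ],
)

```text
time: 18.47
tool_pos: [0.5983, 0.2764, 0.0718]
tcp_rot: [-1.612, -2.693, 0.001]
wrist_force: [-6.1, -3.1, 8.8]
width: 0.133
grip_force: 41.2
```

```bash
python3 st.py
```

```text
18.4667 [78.9  2.2 71.8] F -6.8 0.1 8.8 rot err [-0.0019 -0.002  -0.0001]
```

The side force on the catch vanished at x ≈ 79 mm, which suggests it clicked. A small further push will confirm the stop.

play_rows(
  commands=[
    [0,0.3,0,0,0,0],
    [0,0.2,0,0,0,0],
    [0,0,0,0,0,0],
  ],
)

```text
time: 18.72
tool_pos: [0.5987, 0.2766, 0.0721]
tcp_rot: [-1.609, -2.689, 0.014]
wrist_force: [-16.8, -10.8, 20.2]
width: 0.136
grip_force: 43.0
```

```bash
python3 st.py
python3 - <<'E'
from h import *
ci,im=snap("wrist","w8")
o=proj(ci,[D(.038,.0265,.045),D(.0,0,.05)]);print(o)
E
```

```text
18.7167 [79.3  2.2 72.1] F -19.9 -1.6 20.2 rot err [-0.0117 -0.0023  0.0001]
[[241.80237998 232.69615149]
 [172.53468099 283.08885161]]
```

It's at the stop. I'll pull back gently to test that the catch holds.

play_rows(
  commands=[
    [0,-0.5,-0.15,0,0,0],
    [0,-0.4,0,0,0,0],
    [0,-0.3,0,0,0,0],
    [0,0,0,0,0,0],
  ],
)

```text
time: 19.1
tool_pos: [0.5957, 0.2749, 0.0738]
tcp_rot: [1.613, 2.693, 0.013]
wrist_force: [4.2, 3.9, -2.5]
width: 0.135
grip_force: 39.9
```

```bash
python3 st.py
```

```text
19.1 [75.9  2.1 73.8] F 5.6 1.4 -2.5 rot err [ 0.0089 -0.0018 -0.0007]
```

The catch resists the pull with 5.6 N, so it is out. I'll push home again, release and rise.

play_rows(
  commands=[
    [0,0.4,0,0,0,0],
    [0,0.5,0.15,0,0,0],
    [0,0,0,0,0,0],
  ],
)

```text
time: 19.35
tool_pos: [0.5983, 0.2765, 0.0719]
tcp_rot: [-1.61, -2.691, 0.008]
wrist_force: [-8.9, -2.8, 12.0]
width: 0.132
grip_force: 42.1
```

```bash
python3 st.py
```

```text
19.35 [79.   2.2 71.9] F -9.2 1.8 12.0 rot err [-0.0069 -0.0022  0.0001]
```

play_rows(
  commands=[
    [0,0,0,0,0,0],
    [0,0,0,0,0,0],
    [0,0,0,0,0,0],
  ],
  grip=0.7,
)

```text
time: 19.6
tool_pos: [0.6003, 0.2773, 0.0711]
tcp_rot: [-1.612, -2.694, -0.001]
wrist_force: [-3.0, -0.7, 1.2]
width: 0.301
grip_force: 1.3
```

play_rows(
  commands=[
    [0,0,-1,0,0,0],
    [0,0,-2.5,0,0,0],
    [0,0,-3,0,0,0],
    [0,0,-3.5,0,0,0],
    [0,0,-2,0,0,0],
  ],
)

```text
time: 20.02
tool_pos: [0.6025, 0.2779, 0.1963]
tcp_rot: [1.612, 2.694, 0.009]
wrist_force: [1.5, 1.0, 1.0]
width: 0.295
grip_force: 0.0
```

play_rows(
  commands=[
    [0,0,0,0,0,0],
    [0,0,0,0,0,0],
  ],
)

```text
time: 20.18
tool_pos: [0.6023, 0.2778, 0.1945]
tcp_rot: [1.612, 2.694, 0.009]
wrist_force: [-0.0, 0.3, -0.1]
width: 0.299
grip_force: 0.0
```

```bash
python3 st.py
python3 - <<'E'
from h import *
plan(D(-.0815,0.002,.16),0,R1=down(YAW))
E
```

```text
20.1833 [ 83.1   1.5 194.5] F 0.1 0.2 -0.1 rot err [ 0.0058 -0.001   0.0002]
5 rows; dist 0.168 rot [ 0.006 -0.001  0.   ]
[0.01, -3.3, 0.67, 0.0012, -0.0002, 0.0]
[0.01, -3.29, 0.67, 0.0012, -0.0002, 0.0]
[0.01, -3.29, 0.68, 0.0012, -0.0002, 0.0]
[0.01, -3.29, 0.68, 0.0012, -0.0002, 0.0]
[0.01, -3.29, 0.69, 0.0012, -0.0002, 0.0]
```

play_rows(
  commands=[
    [0,-3.3,0.6,0.006,0,0],
    [0,-3.3,0.6,0,0,0],
    [0,-3.3,0.7,0,0,0],
    [0,-3.3,0.7,0,0,0],
    [0,-3.25,0.7,0,0,0],
  ],
)

```text
time: 20.6
tool_pos: [0.4527, 0.1981, 0.1567]
tcp_rot: [-1.61, -2.69, 0.011]
wrist_force: [0.7, 0.3, 0.9]
width: 0.296
grip_force: 0.0
```

play_rows(
  commands=[
    [0,0,0,0,0,0],
    [0,0,0,0,0,0],
    [0,0,0,0,0,0],
  ],
)

```text
time: 20.85
tool_pos: [0.4553, 0.1992, 0.1585]
tcp_rot: [-1.611, -2.692, 0.007]
wrist_force: [0.1, 0.1, 0.4]
width: 0.302
grip_force: 0.0
```

```bash
python3 st.py
python3 - <<'E'
from h import *
plan(D(-.0815,0.001,.01),0,R1=down(YAW),n=5)
E
```

```text
20.85 [-83.6   1.7 158.5] F 0.2 0.0 0.4 rot err [-0.0062 -0.0016 -0.0001]
5 rows; dist 0.148 rot [-0.006 -0.002 -0.   ]
[-0.02, 0.06, 2.97, -0.0012, -0.0003, -0.0]
[-0.02, 0.06, 2.97, -0.0012, -0.0003, -0.0]
[-0.02, 0.05, 2.97, -0.0012, -0.0003, -0.0]
[-0.02, 0.05, 2.97, -0.0012, -0.0003, -0.0]
[-0.02, 0.05, 2.97, -0.0012, -0.0003, -0.0]
```

play_rows(
  commands=[
    [0,0.06,3,-0.006,-0.0015,0],
    [0,0.05,3,0,0,0],
    [0,0.05,3,0,0,0],
    [0,0.05,3,0,0,0],
    [0,0,1.8,0,0,0],
  ],
)

```text
time: 21.27
tool_pos: [0.4573, 0.2004, 0.0184]
tcp_rot: [-1.612, -2.695, 0.002]
wrist_force: [-1.0, -0.4, 0.2]
width: 0.3
grip_force: 0.0
```

play_rows(
  commands=[
    [0,0,0,0,0,0],
    [0,0,0,0,0,0],
  ],
)

```text
time: 21.43
tool_pos: [0.4575, 0.2005, 0.0204]
tcp_rot: [-1.612, -2.695, 0.002]
wrist_force: [0.1, -0.6, 1.1]
width: 0.296
grip_force: 0.0
```

```bash
python3 st.py
```

```text
21.4333 [-81.1   1.8  20.4] F -0.1 -0.6 1.1 rot err [-0.0017 -0.0003  0.0002]
```

Straddling the bar, no contact. Down 10 mm, then grip.

play_rows(
  commands=[
    [0,0,1.0,0,0,0],
    [0,0,0,0,0,0],
    [0,0,0,0,0,0],
  ],
)

```text
time: 21.68
tool_pos: [0.4582, 0.2007, 0.0121]
tcp_rot: [1.612, 2.695, 0.002]
wrist_force: [0.7, 0.3, -0.5]
width: 0.303
grip_force: 0.0
```

play_rows(
  commands=[
    [0,0,0,0,0,0],
    [0,0,0,0,0,0],
    [0,0,0,0,0,0],
    [0,0,0,0,0,0],
  ],
  grip=1,
  force=20,
)

```text
time: 22.02
tool_pos: [0.4565, 0.1998, 0.0114]
tcp_rot: [-1.613, -2.695, 0.001]
wrist_force: [-4.9, -3.2, 3.0]
width: 0.112
grip_force: 21.7
```

```bash
python3 st.py
python3 - <<'E'
from h import *
t=np.linspace(1.42,-.02,19)
print(np.c_[-8.2*np.diff(np.sin(t)),-8.2*np.diff(np.cos(t))].round(2).tolist())
E
```

```text
22.0167 [-82.3   1.6  11.4] F -5.8 -0.5 3.0 rot err [-0.001   0.0001  0.0001]
[[0.12, -0.64], [0.18, -0.63], [0.23, -0.62], [0.27, -0.6], [0.32, -0.57], [0.37, -0.54], [0.41, -0.51], [0.45, -0.48], [0.48, -0.44], [0.52, -0.4], [0.55, -0.36], [0.58, -0.31], [0.6, -0.27], [0.62, -0.22], [0.63, -0.17], [0.65, -0.12], [0.65, -0.07], [0.66, -0.01]]
```

play_rows(
  commands=[
    [0,0.12,-0.64,0,0,0],
    [0,0.18,-0.63,0,0,0],
    [0,0.23,-0.62,0,0,0],
    [0,0.27,-0.6,0,0,0],
    [0,0.32,-0.57,0,0,0],
  ],
)

```text
time: 22.43
tool_pos: [0.4654, 0.2046, 0.042]
tcp_rot: [-1.612, -2.694, 0.005]
wrist_force: [-5.4, -4.7, 1.3]
width: 0.103
grip_force: 20.9
```

play_rows(
  commands=[
    [0,0.37,-0.54,0,0,0],
    [0,0.41,-0.51,0,0,0],
    [0,0.45,-0.48,0,0,0],
    [0,0.48,-0.44,0,0,0],
    [0,0.52,-0.4,0,0,0],
  ],
)

```text
time: 22.85
tool_pos: [0.4837, 0.2143, 0.0664]
tcp_rot: [-1.611, -2.693, 0.011]
wrist_force: [-10.4, -7.7, 12.2]
width: 0.102
grip_force: 21.6
```

play_rows(
  commands=[
    [0,0.55,-0.36,0,0,0],
    [0,0.58,-0.31,0,0,0],
    [0,0.6,-0.27,0,0,0],
    [0,0.62,-0.22,0,0,0],
    [0,0.63,-0.17,0,0,0],
  ],
)

```text
time: 23.27
tool_pos: [0.5143, 0.2306, 0.0805]
tcp_rot: [1.612, 2.694, 0.003]
wrist_force: [-0.7, -2.7, 0.3]
width: 0.107
grip_force: 21.1
```

play_rows(
  commands=[
    [0,0.65,-0.12,0,0,0],
    [0,0.65,-0.07,0,0,0],
    [0,0.66,0,0,0,0],
    [0,0,0,0,0,0],
  ],
)

```text
time: 23.6
tool_pos: [0.5282, 0.2381, 0.081]
tcp_rot: [-1.611, -2.693, 0.011]
wrist_force: [-11.7, -10.0, 15.3]
width: 0.109
grip_force: 22.9
```

```bash
python3 st.py
```

```text
23.6 [-1.   1.6 81. ] F -15.1 -3.3 15.3 rot err [-0.0078  0.0002  0.0006]
```

The gate is against its shut stop. I'll ease off, release and rise.

play_rows(
  commands=[
    [0,-0.4,0.3,0,0,0],
    [0,0,0,0,0,0],
  ],
)

```text
time: 23.77
tool_pos: [0.5282, 0.2381, 0.081]
tcp_rot: [1.612, 2.694, 0.003]
wrist_force: [-7.1, -6.6, 17.5]
width: 0.106
grip_force: 23.1
```

```bash
python3 st.py
```

```text
23.7667 [-1.   1.5 81. ] F -9.4 -2.5 17.5 rot err [0.0027 0.0005 0.0002]
```

play_rows(
  commands=[
    [0,0,0,0,0,0],
    [0,0,0,0,0,0],
    [0,0,0,0,0,0],
  ],
  grip=0.65,
)

```text
time: 24.02
tool_pos: [0.5273, 0.2383, 0.0776]
tcp_rot: [1.613, 2.695, 0.003]
wrist_force: [-0.4, -0.1, 0.1]
width: 0.349
grip_force: 0.0
```

```bash
python3 st.py
```

```text
24.0167 [-1.6  2.1 77.6] F -0.3 0.1 0.1 rot err [ 0.0018 -0.0005  0.0001]
```

play_rows(
  commands=[
    [0,0,-2,0,0,0],
    [0,0,-3.5,0,0,0],
    [0,0,-4,0,0,0],
    [0,0,-4,0,0,0],
    [0,0,-3.5,0,0,0],
  ],
)

```text
time: 24.43
tool_pos: [0.5271, 0.2381, 0.2497]
tcp_rot: [1.613, 2.696, 0.003]
wrist_force: [1.2, 0.8, 0.3]
width: 0.352
grip_force: 0.0
```

play_rows(
  commands=[
    [0,0,0,0,0,0],
    [0,0,0,0,0,0],
    [0,0,0,0,0,0],
    [0,0,0,0,0,0],
  ],
)

```text
time: 24.77
tool_pos: [0.5255, 0.2372, 0.2453]
tcp_rot: [-1.612, -2.694, 0.004]
wrist_force: [-0.2, -0.4, -0.1]
width: 0.35
grip_force: 0.0
```

```bash
python3 st.py
python3 - <<'E'
from h import *
ci,im=snap("wrist","w9")
def prof(name,z,ys,xs):
    ci,im=load(name);g=cv2.cvtColor(im,cv2.COLOR_RGB2GRAY).astype(np.float32)
    out=0
    for y in ys:
        uv=proj(ci,[D(x,y,z) for x in xs]).astype(np.float32);out=out+cv2.remap(g,uv[None,:,0],uv[None,:,1],cv2.INTER_LINEAR)[0]
    return (out/len(ys)).round().astype(int).tolist()
xs=np.arange(-.030,.0301,.002)
print((xs*1000).round().astype(int).tolist())
for n in("w3","w9"): print(n,"bar@.096",prof(n,.096,[-.02,-.01,0,.01,.02],xs))
xs=np.arange(.06,.1,.002);print("fin top z=.098",prof("w9",.098,[-.01,-.005,0,.005,.01],xs))
xs=np.arange(.014,.05,.002)
for y in(.024,.028,.032):
  for n in("w3","w9"): print(n,"catch y",y,prof(n,.0445,[y+.003],xs))
E
```

```text
24.7667 [ -3.8   2.1 245.3] F -0.3 -0.2 -0.1 rot err [-0.0034 -0.0007  0.0003]
[-30, -28, -26, -24, -22, -20, -18, -16, -14, -12, -10, -8, -6, -4, -2, 0, 2, 4, 6, 8, 10, 12, 14, 16, 18, 20, 22, 24, 26, 28, 30]
w3 bar@.096 [166, 166, 167, 168, 167, 167, 136, 122, 141, 141, 130, 112, 136, 124, 121, 126, 131, 150, 163, 154, 147, 148, 151, 154, 158, 158, 158, 158, 158, 159, 149]
w9 bar@.096 [180, 179, 181, 181, 181, 180, 181, 182, 181, 181, 180, 182, 165, 126, 145, 156, 146, 132, 168, 188, 178, 179, 182, 171, 175, 166, 171, 167, 173, 171, 172]
fin top z=.098 [192, 193, 193, 178, 110, 101, 102, 127, 175, 193, 194, 195, 185, 164, 168, 173, 178, 179, 179, 184, 191]
w3 catch y 0.024 [182, 181, 182, 183, 182, 185, 190, 190, 188, 175, 162, 161, 152, 173, 179, 184, 178, 178]
w9 catch y 0.024 [191, 194, 199, 196, 194, 189, 189, 190, 199, 178, 187, 172, 159, 151, 156, 140, 108, 96]
w3 catch y 0.028 [181, 180, 181, 179, 179, 174, 162, 147, 137, 129, 138, 141, 137, 168, 173, 171, 163, 169]
w9 catch y 0.028 [197, 195, 186, 183, 182, 175, 166, 158, 150, 143, 155, 152, 151, 183, 187, 182, 146, 131]
w3 catch y 0.032 [185, 178, 159, 147, 140, 129, 127, 128, 133, 112, 133, 143, 132, 166, 173, 169, 167, 168]
w9 catch y 0.032 [184, 177, 164, 156, 149, 138, 134, 137, 141, 125, 147, 152, 147, 184, 186, 185, 160, 136]
```

The measured profiles agree: the bar is centred at x ≈ 0 (shut), the fin is at x ≈ 79 mm, and the catch looks the same as at rest. Handing in.

```bash
python3 -c "
from workcell import order
print(order.finish_job())"
```

```text
the job is handed in; nothing more can be done
None
```

I handed the job in at about 25 s of the 67 s limit: the gate was pulled down, the fitting cartridge slid home behind the catch, and the gate pushed shut. The last camera measurements agreed with this, but the hand-in call gave no verdict.

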